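# Fit the filter plate in the membrane test cell

### The arm

A 6-joint arm with a two-finger parallel gripper is mounted at the origin on the work surface. World frame = base frame: x ahead of the robot, y to its left, z up, the work surface at z = 0. Lengths are in mm, angles in rad, forces in N, time in s.
With the tool pointing down it reaches from about 350 to 875 mm from the base axis. Payload 4.2 kg.
Tool frame: the origin (TCP) lies midway between the tips of the shut fingers; the grasp point (between the pads) lies 19 mm behind it; z points along the fingers, y is the line along which they close (so a half turn about z gives the same grasp; the last joint's range is limited). The gripper opens to 85 mm and grips with 20 to 120 N. Pads are 22 mm wide; open, the fingers measure 114 mm over their backs; the gripper's body (76 mm by 85 mm) begins 54 mm behind the grasp point. The pads swing forward as they close: fully open they stand 13 mm farther back than shut.
Start: joints at [1.601, 0.385, 0.008, 0, -1.194, -0.259], TCP at [141.724, 608.698, 231.312] pointing down, gripper open.
Joint ranges: [-3.14, 3.14], [-1.21, 2.06], [-1.07, 1.41], [-3.16, 2.05], [-2.99, -0.16], [-3.1, 3.1]. Speed limits (rad/s): [2.79, 2.79, 3.14, 3.14, 3.14, 3.14].

### API

Orientations are given as a unit quaternion [x, y, z, w].
In Python, from bench import arm gives the robot as it stands.
- The arm moves only by the tool send_rows, never from a script. Its argument "targets" is a list of rows, each an object of numbers: "gripper": the gripper command: -1 is fully open, 1 is shut, values between are in proportion; "x", "y", "z": the shift along the tool's x, y, z in cm; "ax", "ay", "az": the turn, a rotation vector about the tool's x, y, z in degrees. A call has 1 to 5 rows; each row shifts and turns the commanded pose from where the row before left it, along the tool's axes as they then stand; what a row does not reach is not made up. A row lasts 1/12 s, in which the tool goes at most 41.7 mm and 7.16 degrees, less where a joint would pass 70% of its speed; a pose out of reach is approached as far as the arm can. A call is refused whole if a number of a shift passes 4.17 or a number of a turn 7.16, either way. A call with a gripper value outside its range is refused whole. The fingers move at their own pace and stop on an object; the grip force is fixed at half the most. Time passes only in rows, so rows that do not move let the fingers close. It gives the time, the measured TCP pose, the force, the opening and the grip force at its end, in the units of the state.
- arm.read_state(): the state, without advancing time (a new reading comes with each control period).
- arm.get_image(name): name is "scene" or "top"; returns (picture, depth): 480x640x3 uint8, red, green, blue; 480x640 float32, mm along the optical axis (not along the pixel's ray), 0 where there is no reading.
- arm.camera_model(name): a dict with "fx", "fy", "cx", "cy" (pixels), "distortion" ([k1, k2, p1, p2, k3] as OpenCV has them; the pictures are not rectified), "cam_to_world" (4x4, takes a point from camera to world coordinates). Camera axes: x right, y down, z forward; pixel columns grow to the right and rows downward; lengths in mm; the calibration is good to about 2 mm. A picture is of the moment at which its call begins. camera_model takes no time and is no camera call.
- arm.job_done(): hands the job in; it is judged then, once.
Trained networks look in the newest picture that a camera, given by its name, has taken for a name from the list of things; names that differ only in an ending like _2 or _b are one class to them, and where a whole thing is asked for, a point or a joint stands for the part that bears it (a point fixed in the world has none). Each returns a list of dicts, best first, with "score" (0 to 1); they miss things now and then, are a little off and sometimes report something else, mostly with a low value. They report only what shows in the picture. A call takes as long as a camera call. They do not tell look-alikes from the thing itself.
- arm.boxes_of(camera, thing): "rect" ([left, top, width, height] in pixels, round what is visible of it).
The state is a dict: "clock": time; "joints": joint angles; "joint_vel": joint speeds; "joint_efforts": joint torques, N m; "position": TCP position; "ee_rot": TCP orientation; "contact_force": force on the tool from outside, world axes, zero at the start; "wrist_torque": the same for the moment, N m; "gripper_width": finger opening in mm; "grasp_force": force on a finger pad.
Only numpy, scipy, OpenCV 4.12 (cv2) and the standard library are available. Lean on these libraries where they do the work, as an engineer would, in place of code of your own. Each camera call takes 0.05 s, during which the arm holds its last target. There are 200 camera calls.

### The job

Take the white filter plate from the sloping drain rack by its grip rib and fit it in the blue membrane test cell: keep it tilted to hook its blue-striped edge under the aluminium lip, then lower the other edge gently until the plate lies flat on the seat, without slamming or forcing it. Then slide the orange-tabbed bolt fully home over the plate's free edge and let go. Do not shift any of the glassware, bottles or tools standing about.

Things in the scene. Friction and masses are not known exactly. Their poses are not given: they have to be found in the camera images.
- plate_mid (a point): Filter plate, loose, about 0.3 kg, 130 (x) x 110 (y) x 8 mm. This point is the centre of the whole, half-way up, inside its grip rib: 23.5 mm above the underside. x points from the blue edge to the free edge, z is the plate's normal, on the rib's side. It starts on the drain rack, sloping 32 degrees, blue edge lowest; held by the rib it tilts with the gripper.
- plate: The same plate, white with dark slots on top and a blue stripe along its -x edge (hook edge). A grey grip rib stands on the middle of its top: 16 mm thick (x), 60 mm long (y), rising 39 mm above the plate's top. Origin at the centre of its underside; axes as plate_mid.
- plate_hook (a point): Middle of the plate's blue hook edge, half-way through its 8 mm thickness: 65 mm along -x from the origin of the plate. Axes as the plate's.
- cell: Membrane test cell, fixed: blue base 30 mm high, x -80 to +138 mm, 133 mm wide, white side walls, aluminium lip at -x, bolt at +x. Origin on the table straight under the seat's centre. Beyond the seat two aluminium cheeks (|y| 23 to 66 mm, x 68 to 138 mm) rise 30 mm above the seat; between them the bolt lies in a channel, its floor 9 mm above the seat.
- cell_seat (a point): Centre of the level seat, the recess floor, 30 mm above the table. x points from lip to bolt, z up. The recess runs from x = -68 mm (lip wall) to +68 mm; side walls at y = +-58.5 mm, 6 mm high. So the plate has 6 mm play along x and 3.5 mm at each side.
- cell_lip (a point): Middle of the lip's free edge, on its underside: x = -50 mm, 15 mm above the seat. The lip overhangs the recess by 18 mm, from the lip wall (x = -68 mm) to here, over the full width; its top is 21 mm above the seat. The plate, longer than the opening, cannot be put in flat. Touching the wall with its lower edge on the seat it may tilt up to about 18 degrees.
- bolt (a joint): Slide of the bolt, m: 0 drawn back, 0.025 fully home (stop). It moves along the seat's -x against about 2.5 N of friction and stays where left. Its steel tongue (40 mm wide, 8 mm thick, underside 10.5 mm above the seat) has its tip at x = 72 mm of the seat at joint 0 and 47 mm at 0.025, over the free edge of a seated plate.
- bolt_tab (a point): Point in the bolt's orange tab, 16 mm (x) by 30 mm (y), 12 mm below its top, which is 64.5 mm above the seat and 34.5 mm above the cheeks. At joint 0 this point is at x = 108 mm of the seat. Axes as the seat's; it moves with the bolt. Can be gripped or pushed.
- rack: Fixed drain rack on which the plate starts: blue tray 165 x 128 mm with two steel rails sloping 32 degrees, low end at its -x, a blue ledge 6 mm high across the low end. Highest point about 0.11 m. Origin under its centre on the table.
- dish: Bystander: closed glass dish, 90 mm across, 20 mm high; origin under its centre.
- beaker: Bystander: glass beaker, 68 mm across, 95 mm high; origin under its centre.
- amber_bottle: Bystander: amber bottle, 70 mm across, 150 mm high; origin under its centre.
- media_bottle: Bystander: clear bottle with blue cap, 80 mm across, 160 mm high; origin under its centre.
- sample_jar: Bystander: white jar with red cap, 66 mm across, 80 mm high; origin under its centre.
- wrench: Bystander: steel wrench, 180 mm long, lying flat; origin under its middle.
There are look-alikes about, which are no part of the job. Leave any turquoise or yellow look-alike of the plate alone.

How it is judged:
By the outcome, as a careful person would: the job done as asked, in the order asked, and still so for the second after the job is handed in, with the robot touching nothing.
It also fails if it takes over 54 s, if anything falls off the work surface, if the arm or the gripper's body presses on something with over 40 N, if the wrist force passes 120 N, or if a joint passes its speed limit or range.

## Working session

There is one attempt and no reset: what is moved stays moved. The work goes in short steps, Python scripts to look and compute and a tool call to move; the robot and the scene stay as the last step left them, time stands still between calls to the robot, and variables do not carry over. Pictures are saved under pics/ and viewed, at most 10 in all, crops included, and the job is handed in when it is done.

Besides the shell and the picture viewer there is one more tool, called after "Emit:" as name([rows], argument=value, ...), one row to a line, values as JSON. send_rows: Moves the arm, as the interface text tells. Its arguments: {"type":"object","properties":{"targets":{"type":"array"}},"required":["targets"]}

```bash
mkdir -p pics; ls
python3 - <<'E'
from bench import arm
import cv2, numpy as np
s=arm.read_state(); print(s)
for n in ("scene","top"):
    im,d=arm.get_image(n); cv2.imwrite(f"pics/{n}0.png",im[:,:,::-1]); np.save(f"{n}0.npy",d)
    m=arm.camera_model(n); print(n,m)
    for t in ("plate","cell","rack","bolt"):
        print(t,[(r['rect'],round(r['score'],2)) for r in arm.boxes_of(n,t)][:4])
E
```

```text
pics
{'clock': 0.0, 'joints': array([ 1.60059294e+00,  3.85545402e-01,  6.60552964e-03, -5.29276855e-04,
       -1.19399766e+00, -2.58592520e-01]), 'joint_vel': array([ 0.00089122, -0.00058505, -0.00079014,  0.00026153,  0.00058258,
        0.00178306]), 'joint_efforts': array([ 9.02425600e-04, -3.92294025e+01,  1.88399023e+01,  4.18621033e+00,
       -4.71887222e-03,  5.59593886e-06]), 'position': array([141.59863617, 608.13502012, 230.21588513]), 'ee_rot': array([ 9.93451938e-01, -1.14245526e-01, -8.95752460e-05,  1.09483885e-03]), 'contact_force': array([ 1.04953621, -0.28390327, -0.46232222]), 'wrist_torque': array([-0.05808421,  0.01731209,  0.02526414]), 'grasp_force': 0.0, 'gripper_width': 85.42038976561868}
scene {'fx': 601.4694388299431, 'fy': 601.4694388299431, 'cx': 319.7840292104552, 'cy': 235.5963714619447, 'distortion': array([-0.14632218,  0.        ,  0.        ,  0.        ,  0.        ]), 'cam_to_world': array([[ 6.76948076e-01,  4.11152210e-01, -6.10487643e-01,
         1.40980046e+03],
       [ 7.36025925e-01, -3.81157033e-01,  5.59450761e-01,
        -8.15552203e
[... 480 characters left out ...]
453973293414, 'distortion': array([-0.04261054,  0.        ,  0.        ,  0.        ,  0.        ]), 'cam_to_world': array([[-1.14286583e-01, -9.69217621e-01,  2.18072878e-01,
         3.19683633e+02],
       [-9.93447748e-01,  1.11413674e-01, -2.54669545e-02,
        -7.15453537e+00],
       [ 3.86720514e-04, -2.19554541e-01, -9.75600151e-01,
         1.10161538e+03],
       [ 0.00000000e+00,  0.00000000e+00,  0.00000000e+00,
         1.00000000e+00]])}
plate [([381.4, 304.4, 59.6, 69.7], 0.85), ([189.8, 223.9, 55.8, 55.6], 0.58), ([190.3, 316.2, 63.6, 51.7], 0.58)]
cell [([353.8, 185.6, 68.7, 94.1], 0.61)]
rack [([186.8, 219.9, 61.4, 69.6], 0.73)]
bolt [([376.3, 191.2, 19.7, 28.4], 0.97)]
```

View pics/top0.png

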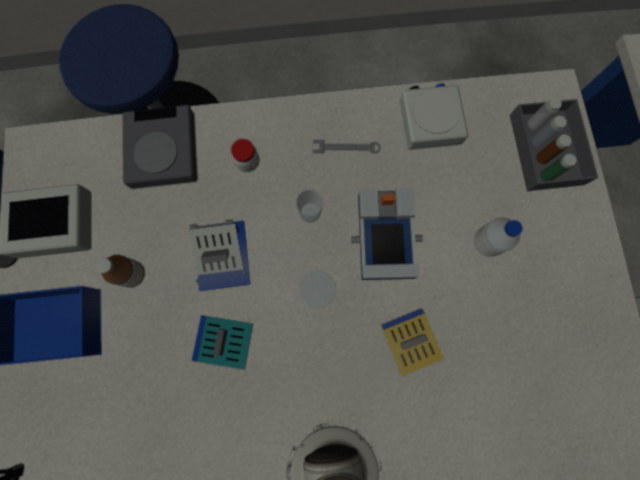

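View pics/scene0.png

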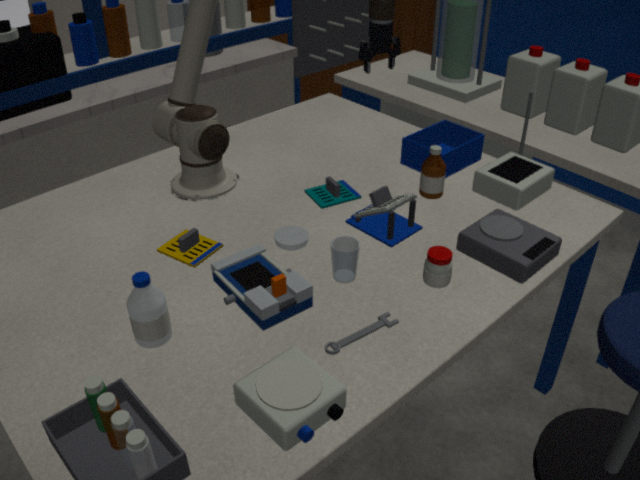

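The top view shows the white plate on the rack at about (218,257), with its low edge towards the robot. The cell is at (388,235), its lip at (388,272) nearest the robot and the orange tab at (388,198) on the far side. Next I fit both poses to the two depth clouds.

```bash
cat > h.py <<'E'
from bench import arm
import cv2, numpy as np
from scipy.optimize import differential_evolution, minimize
from scipy.spatial.transform import Rotation as R
def cloud(n,im,d):
    m=arm.camera_model(n); K=np.array([[m['fx'],0,m['cx']],[0,m['fy'],m['cy']],[0,0,1]])
    v,u=np.nonzero(d>0); p=cv2.undistortPoints(np.stack([u,v],1).astype(np.float64)[:,None],K,m['distortion'])[:,0]
    z=d[v,u]; P=np.c_[p*z[:,None],z]; T=m['cam_to_world']
    return P@T[:3,:3].T+T[:3,3], im[v,u].astype(int)
def grab(tag=None):
    out={}
    for n in("top","scene"):
        im,d=arm.get_image(n); out[n]=cloud(n,im,d)
        if tag: cv2.imwrite(f"pics/{n}_{tag}.png",im[:,:,::-1])
    return out
def sdf(P,boxes):
    r=np.full(len(P),1e9)
    for lo,hi in boxes:
        c=(np.array(lo)+hi)/2.; e=(np.array(hi)-lo)/2.
        q=np.abs(P-c)-e
        r=np.minimum(r,np.linalg.norm(np.maximum(q,0),axis=1)+np.minimum(q.max(1),0))
    return r
def cellboxes(j=0.):
    s=-j*1000
    return [((-80,-66.5,-9),(138,66.5,30)),((-68,58.5,30),(68,66.5,36)),((-68,-66.5,30),(68,-58.5,36)),
     ((-80,-66.5,30),(-68,66.5,51)),((-68,-66.5,45),(-50,66.5,51)),((68,23,30),(138,66.5,60)),((68,-66.5,30),(138,-23,60)),
     ((68,-23,30),(138,23,39)),((72+s,-20,40.5),(116+s,20,48.5)),((100+s,-15,48.5),(116+s,15,94.5)),((-999,-999,-99),(999,999,0))]
PLATE=[((-65,-55,0),(65,55,8)),((-8,-30,8),(8,30,47))]
def cellT(x,Q): # x: X,Y,yaw,z
    return R.from_euler('z',-x[2]).apply(Q-[x[0],x[1],x[3]])
def plateR(yaw,tilt,roll=0): return R.from_euler('z',yaw)*R.from_euler('y',-tilt)*R.from_euler('x',roll)
def fitplate(Q,b,tr=6):
    f=lambda x: np.minimum(np.abs(sdf(plateR(x[3],x[4],x[5]).inv().apply(Q-x[:3]),PLATE)),tr).mean()
    r=differential_evolution(f,b,seed=1,popsize=12,maxiter=150,tol=1e-6); return r.x,r.fun
def fitcell(Q,b,j=0.,tr=6):
    f=lambda x: np.minimum(np.abs(sdf(cellT(x,Q),cellboxes(j))),tr).mean()
    r=differential_evolution(f,b,seed=1,popsize=12,maxiter=150,tol=1e-6); return r.x,r.fun
E
cat > a.py <<'E'
from h import *
g=grab()
for n,(P,C) in g.items():
    t=P[(abs(P[:,0]-450)<150)&(abs(P[:,1])<250)&(P[:,2]<12)]; print(n,'table z',np.median(t[:,2]),t[:,2].std())
    # rough centres
    o=(C[:,0]>150)&(C[:,1]<110)&(C[:,2]<70)&(P[:,2]>50)&(P[:,0]<900)&(abs(P[:,1])<400)&(P[:,0]>300);print('tab',np.median(P[o],0) if o.any() else None, o.sum())
np.savez("g.npz",tp=g['top'][0],tc=g['top'][1],sp=g['scene'][0],sc=g['scene'][1])
from h import *
m=arm.camera_model('top');T=m['cam_to_world'];P=g['top'][0]
def at(u,v):
    K=np.array([[m['fx'],0,m['cx']],[0,m['fy'],m['cy']],[0,0,1]]);p=cv2.undistortPoints(np.array([[[u,v]]],float),K,m['distortion'])[0,0]
    r=T[:3,:3]@[p[0],p[1],1];return T[:3,3]-r*(T[2,3]-40)/r[2]
c0=at(388,240);p0=at(218,257);print(c0,p0)
for n in ('top','scene','both'):
    Q=np.r_[g['top'][0],g['scene'][0]] if n=='both' else g[n][0]; C=np.r_[g['top'][1],g['scene'][1]] if n=='both' else g[n][1]
    k=(np.hypot(Q[:,0]-c0[0],Q[:,1]-c0[1])<150)&(Q[:,2]>-10)&(Q[:,2]<110)
    print(n,k.sum(),'cell',*[np.round(v,3) for v in fitcell(Q[k],[(c0[0]-50,c0[0]+50),(c0[1]-40,c0[1]+40),(-.3,.3),(-5,5)])])
    sat=C.max(1)-C.min(1)
    k=(np.hypot(Q[:,0]-p0[0],Q[:,1]-p0[1])<110)&(Q[:,2]>18)&(Q[:,2]<150)&(sat<50)
    print(n,k.sum(),'plate',*[np.round(v,3) for v in fitplate(Q[k],[(p0[0]-50,p0[0]+50),(p0[1]-40,p0[1]+40),(20,80),(-.4,.4),(.45,.65),(-.06,.06)])])
E
python3 a.py
python3 - <<'E'
import cv2,numpy as np
a=cv2.imread('pics/top0.png')[180:300,180:300];b=cv2.imread('pics/scene0.png')[170:260,330:440];c=cv2.imread('pics/scene0.png')[230:340,200:320]
f=lambda x:cv2.resize(x,(400,300) ,interpolation=2)
cv2.imwrite('pics/crop.png',np.hstack([f(b),f(c)]))
E
```

```text
top table z 1.4389839196078356 3.1358087289654817
tab None 0
scene table z 0.7270843696490488 93.55149716848972
tab None 0
[ 515.60629211 -193.71426744   40.        ] [521.00239603 221.69524053  40.        ]
top 10873 cell [ 5.04452e+02 -1.92730e+02 -9.40000e-02  1.43500e+00] 1.576
top 2723 plate [ 5.31183e+02  2.19499e+02  6.23430e+01  1.80000e-02  5.56000e-01
 -3.00000e-03] 1.564
scene 8570 cell [ 5.02921e+02 -1.91811e+02 -9.00000e-02 -3.60000e-02] 1.483
scene 1201 plate [5.29732e+02 2.19102e+02 6.18680e+01 1.10000e-02 5.57000e-01 1.10000e-02] 2.857
both 19443 cell [ 5.03299e+02 -1.92087e+02 -9.20000e-02  8.33000e-01] 1.636
both 3924 plate [5.30816e+02 2.19304e+02 6.22050e+01 1.60000e-02 5.56000e-01 1.00000e-03] 1.985
```

View pics/crop.png

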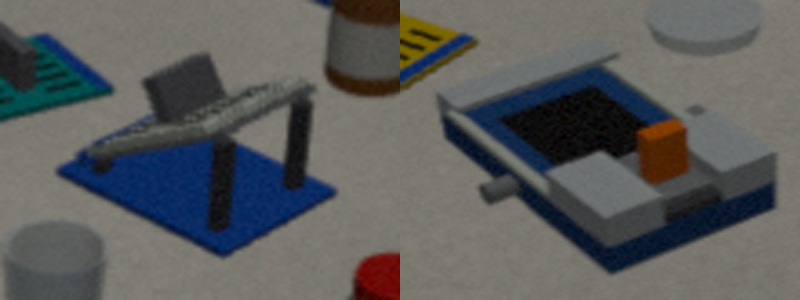

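The crops confirm both poses: the plate slopes down towards the robot, and the cell's bolt is drawn back, with its lip towards the robot. Both fits agree to about 1–2 mm. I now plan the approach.

```bash
cat > plan.py <<'E'
from h import *
PL=dict(o=np.array([530.6,219.3,62.0]),yaw=.015,tilt=.558)
CE=dict(o=np.array([503.2,-192.1,30.3]),yaw=-.092)
FL=R.from_matrix(np.array([[0,-1,0],[-1,0,0],[0,0,-1.]]))  # tool axes in plate axes
def plate_tcp(o,yaw,tilt,h):   # plate underside origin -> TCP at height h on rib axis
    r=plateR(yaw,tilt); return np.array(o)+r.apply([0,0,h]), r*FL
def incell(hx,hz,tilt,y=0):    # lower hook edge at hx,hz in seat axes -> plate origin world
    c=R.from_euler('z',CE['yaw']); 
    return CE['o']+c.apply(np.array([hx,y,hz])+R.from_euler('y',-tilt).apply([65,0,0]))
def go(p,r,n,s=None):
    st=arm.read_state(); p0,r0=(st['position'],R.from_quat(st['ee_rot'])) if s is None else s
    w=(r0.inv()*r).as_rotvec()/n
    for i in range(n):
        rc=r0*R.from_rotvec(w*i); d=rc.inv().apply(np.array(p)-p0)/n/10; a=np.degrees(w)
        print({k:round(float(v),2) for k,v in zip(('x','y','z','ax','ay','az'),np.r_[d,a])})
    return p,r
def st():
    s=arm.read_state(); print('t',round(s['clock'],2),'pos',s['position'].round(1),'j',s['joints'].round(2),'F',s['contact_force'].round(1),'w',round(s['gripper_width'],1),'g',s['grasp_force']); return s
E
python3 - <<'E'
from plan import *
p,r=plate_tcp(PL['o'],PL['yaw'],PL['tilt'],150); print(p)
go(p,r,15)
E
```

```text
[451.18534102 218.10869077 189.24736823]
{'x': 2.6, 'y': 2.07, 'z': 0.28, 'ax': 1.81, 'ay': 1.41, 'az': 4.93}
{'x': 2.76, 'y': 1.85, 'z': 0.28, 'ax': 1.81, 'ay': 1.41, 'az': 4.93}
{'x': 2.9, 'y': 1.61, 'z': 0.3, 'ax': 1.81, 'ay': 1.41, 'az': 4.93}
{'x': 3.02, 'y': 1.37, 'z': 0.33, 'ax': 1.81, 'ay': 1.41, 'az': 4.93}
{'x': 3.12, 'y': 1.11, 'z': 0.36, 'ax': 1.81, 'ay': 1.41, 'az': 4.93}
{'x': 3.2, 'y': 0.85, 'z': 0.41, 'ax': 1.81, 'ay': 1.41, 'az': 4.93}
{'x': 3.25, 'y': 0.59, 'z': 0.47, 'ax': 1.81, 'ay': 1.41, 'az': 4.93}
{'x': 3.28, 'y': 0.32, 'z': 0.53, 'ax': 1.81, 'ay': 1.41, 'az': 4.93}
{'x': 3.28, 'y': 0.06, 'z': 0.61, 'ax': 1.81, 'ay': 1.41, 'az': 4.93}
{'x': 3.26, 'y': -0.2, 'z': 0.69, 'ax': 1.81, 'ay': 1.41, 'az': 4.93}
{'x': 3.21, 'y': -0.46, 'z': 0.78, 'ax': 1.81, 'ay': 1.41, 'az': 4.93}
{'x': 3.14, 'y': -0.7, 'z': 0.88, 'ax': 1.81, 'ay': 1.41, 'az': 4.93}
{'x': 3.05, 'y': -0.94, 'z': 0.98, 'ax': 1.81, 'ay': 1.41, 'az': 4.93}
{'x': 2.93, 'y': -1.16, 'z': 1.09, 'ax': 1.81, 'ay': 1.41, 'az': 4.93}
{'x': 2.79, 'y': -1.37, 'z': 1.2, 'ax': 1.81, 'ay': 1.41, 'az': 4.93}
```

Emit:
send_rows([
  {"gripper": 0, "x": 2.6, "y": 2.07, "z": 0.28, "ax": 1.81, "ay": 1.41, "az": 4.93},
  {"gripper": 0, "x": 2.76, "y": 1.85, "z": 0.28, "ax": 1.81, "ay": 1.41, "az": 4.93},
  {"gripper": 0, "x": 2.9, "y": 1.61, "z": 0.3, "ax": 1.81, "ay": 1.41, "az": 4.93},
  {"gripper": 0, "x": 3.02, "y": 1.37, "z": 0.33, "ax": 1.81, "ay": 1.41, "az": 4.93},
  {"gripper": 0, "x": 3.12, "y": 1.11, "z": 0.36, "ax": 1.81, "ay": 1.41, "az": 4.93},
])

```text
clock: 1.02
position: [245.5, 477.2, 217.5]
ee_rot: [0.941, -0.324, 0.07, -0.072]
contact_force: [1.2, -0.8, 0.3]
gripper_width: 42.8
grasp_force: 0.0
```

Emit:
send_rows([
  {"gripper": 0, "x": 3.2, "y": 0.85, "z": 0.41, "ax": 1.81, "ay": 1.41, "az": 4.93},
  {"gripper": 0, "x": 3.25, "y": 0.59, "z": 0.47, "ax": 1.81, "ay": 1.41, "az": 4.93},
  {"gripper": 0, "x": 3.28, "y": 0.32, "z": 0.53, "ax": 1.81, "ay": 1.41, "az": 4.93},
  {"gripper": 0, "x": 3.28, "y": 0.06, "z": 0.61, "ax": 1.81, "ay": 1.41, "az": 4.93},
  {"gripper": 0, "x": 3.26, "y": -0.2, "z": 0.69, "ax": 1.81, "ay": 1.41, "az": 4.93},
])

```text
clock: 1.43
position: [348.5, 347.1, 203.6]
ee_rot: [0.835, -0.515, 0.135, -0.139]
contact_force: [1.8, 1.0, 0.1]
gripper_width: 42.3
grasp_force: 0.0
```

Emit:
send_rows([
  {"gripper": 0, "x": 3.21, "y": -0.46, "z": 0.78, "ax": 1.81, "ay": 1.41, "az": 4.93},
  {"gripper": 0, "x": 3.14, "y": -0.7, "z": 0.88, "ax": 1.81, "ay": 1.41, "az": 4.93},
  {"gripper": 0, "x": 3.05, "y": -0.94, "z": 0.98, "ax": 1.81, "ay": 1.41, "az": 4.93},
  {"gripper": 0, "x": 2.93, "y": -1.16, "z": 1.09, "ax": 1.81, "ay": 1.41, "az": 4.93},
  {"gripper": 0, "x": 2.79, "y": -1.37, "z": 1.2, "ax": 1.81, "ay": 1.41, "az": 4.93},
])

```text
clock: 1.85
position: [449.3, 220.1, 189.6]
ee_rot: [0.687, -0.672, 0.192, -0.196]
contact_force: [2.1, 0.8, 1.2]
gripper_width: 43.0
grasp_force: 0.0
```

Run:
```python
from plan import *
s=st(); p,r=plate_tcp(PL['o'],PL['yaw'],PL['tilt'],150); print('err',(p-s['position']).round(1),np.degrees((R.from_quat(s['ee_rot']).inv()*r).as_rotvec()).round(1))
p,r=plate_tcp(PL['o'],PL['yaw'],PL['tilt'],70);go(p,r,5)
```

```text
t 1.85 pos [449.3 220.1 189.6] j [ 0.76  0.02 -1.01  1.3  -0.38 -1.93] F [2.1 0.8 1.2] w 43.0 g 0.0
err [ 1.9 -2.  -0.4] [0.1 0.2 0.3]
{'x': 0.05, 'y': -0.03, 'z': 1.63, 'ax': 0.01, 'ay': 0.04, 'az': 0.07}
{'x': 0.05, 'y': -0.03, 'z': 1.63, 'ax': 0.01, 'ay': 0.04, 'az': 0.07}
{'x': 0.04, 'y': -0.03, 'z': 1.63, 'ax': 0.01, 'ay': 0.04, 'az': 0.07}
{'x': 0.04, 'y': -0.03, 'z': 1.63, 'ax': 0.01, 'ay': 0.04, 'az': 0.07}
{'x': 0.04, 'y': -0.03, 'z': 1.63, 'ax': 0.01, 'ay': 0.04, 'az': 0.07}
```

Emit:
send_rows([
  {"gripper": 0, "z": 1.6},
  {"gripper": 0, "z": 1.6},
  {"gripper": 0, "z": 1.6},
  {"gripper": 0, "z": 1.6},
  {"gripper": 0, "z": 1.6},
])

```text
$.targets[0]: bad value
```

Emit:
send_rows([
  {"gripper": 0},
  {"gripper": 0},
])

```text
$.targets[0]: bad value
```

Run:
```python
from plan import *
s=st(); p,r=plate_tcp(PL['o'],PL['yaw'],PL['tilt'],70); rs=R.from_quat(s['ee_rot']);print('err tool',rs.inv().apply(p-s['position']).round(1),np.degrees((rs.inv()*r).as_rotvec()).round(1))
g=grab('pre'); Q=np.r_[g['top'][0],g['scene'][0]];C=np.r_[g['top'][1],g['scene'][1]]
# points in plate frame
L=plateR(PL['yaw'],PL['tilt']).inv().apply(Q-PL['o'])
k=(L[:,2]>15)&(L[:,2]<44)&(abs(L[:,0])<25)&(abs(L[:,1])<45); print(k.sum(),np.percentile(L[k],[3,50,97],axis=0).round(1))
a=cv2.imread('pics/top_pre.png')[200:310,160:280];b=cv2.imread('pics/scene_pre.png')[150:250,320:440]
cv2.imwrite('pics/pre.png',np.hstack([cv2.resize(v,(400,360),interpolation=2) for v in(a,b)]))
```

```text
t 1.85 pos [449.3 220.1 189.6] j [ 0.76  0.02 -1.01  1.3  -0.38 -1.93] F [2.1 0.8 1.2] w 43.0 g 0.0
err tool [ 2.4 -1.5 81.3] [0.1 0.2 0.3]
375 [[ -4.5 -31.2  16.2]
 [  7.1  -6.3  30.2]
 [ 10.4  27.3  43.7]]
```

View pics/pre.png

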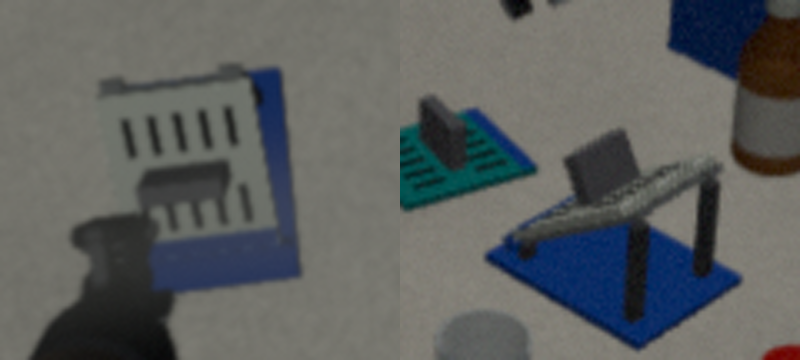

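The picture shows the gripper short of the rib, which is at crop (185,185) in the top view, and the plate still where it was. Every row key is needed, so I resend.

Emit:
send_rows([
  {"gripper": 0, "x": 0.05, "y": -0.03, "z": 1.6, "ax": 0, "ay": 0, "az": 0},
  {"gripper": 0, "x": 0, "y": 0, "z": 1.6, "ax": 0, "ay": 0, "az": 0},
  {"gripper": 0, "x": 0, "y": 0, "z": 1.6, "ax": 0, "ay": 0, "az": 0},
  {"gripper": 0, "x": 0, "y": 0, "z": 1.6, "ax": 0, "ay": 0, "az": 0},
  {"gripper": 0, "x": 0, "y": 0, "z": 1.6, "ax": 0, "ay": 0, "az": 0},
])

```text
clock: 2.37
position: [489.8, 223.7, 133.2]
ee_rot: [0.687, -0.674, 0.193, -0.192]
contact_force: [0.8, -0.8, -0.4]
gripper_width: 42.8
grasp_force: 0.0
```

Emit:
send_rows([
  {"gripper": 0, "x": 0, "y": 0, "z": 0, "ax": 0, "ay": 0, "az": 0},
  {"gripper": 0, "x": 0, "y": 0, "z": 0, "ax": 0, "ay": 0, "az": 0},
])

```text
clock: 2.53
position: [489.6, 225.3, 133.8]
ee_rot: [0.689, -0.671, 0.193, -0.193]
contact_force: [0.7, 0.2, -0.0]
gripper_width: 42.5
grasp_force: 0.0
```

Run:
```python
from plan import *
s=st(); p,r=plate_tcp(PL['o'],PL['yaw'],PL['tilt'],14); rs=R.from_quat(s['ee_rot']);print('err tool',rs.inv().apply(p-s['position']).round(1),np.degrees((rs.inv()*r).as_rotvec()).round(1))
```

```text
t 2.53 pos [489.6 225.3 133.8] j [ 0.41  0.17 -0.99  2.05 -0.23 -2.39] F [ 0.7  0.2 -0. ] w 42.5 g 0.0
err tool [ 6.5  3.1 68.6] [ 0.3 -0.1  0.6]
```

Joint 4 has run into its limit near the wrist singularity. I'll lift and straighten the tool, then fit a quick arm model. Leaning sideways about the closing axis should then keep the wrist on a good branch.

Run:
```python
from plan import *
s=go([470,225,210],plateR(PL['yaw'],.30)*FL,3)
print();s=go([500,222,240],plateR(PL['yaw'],0)*FL,3,s)
```

```text
{'x': 0.01, 'y': -0.78, 'z': -2.5, 'ax': -4.83, 'ay': -0.06, 'az': 0.21}
{'x': 0.01, 'y': -0.56, 'z': -2.56, 'ax': -4.83, 'ay': -0.06, 'az': 0.21}
{'x': 0.0, 'y': -0.35, 'z': -2.6, 'ax': -4.83, 'ay': -0.06, 'az': 0.21}

{'x': 0.11, 'y': -1.25, 'z': -0.66, 'ax': -5.73, 'ay': 0.0, 'az': -0.0}
{'x': 0.11, 'y': -1.18, 'z': -0.78, 'ax': -5.73, 'ay': 0.0, 'az': -0.0}
{'x': 0.11, 'y': -1.09, 'z': -0.9, 'ax': -5.73, 'ay': 0.0, 'az': -0.0}
```

Emit:
send_rows([
  {"gripper": 0, "x": 0, "y": -0.8, "z": -2.5, "ax": -4.8, "ay": 0, "az": 0.2},
  {"gripper": 0, "x": 0, "y": -0.55, "z": -2.55, "ax": -4.8, "ay": 0, "az": 0.2},
  {"gripper": 0, "x": 0, "y": -0.35, "z": -2.6, "ax": -4.8, "ay": 0, "az": 0.2},
])

```text
clock: 2.78
position: [513.8, 226.1, 172.1]
ee_rot: [0.684, -0.676, 0.201, -0.19]
contact_force: [1.0, 0.5, 1.6]
gripper_width: 42.5
grasp_force: 0.0
```

```bash
cat > log.py <<'E'
from bench import arm; import json
s=arm.read_state(); open('log.jsonl','a').write(json.dumps([list(map(float,s[k])) for k in('joints','position','ee_rot')])+'\n')
E
python3 log.py
```

```text
(no output)
```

Emit:
send_rows([
  {"gripper": 0, "x": 0.1, "y": -1.25, "z": -0.65, "ax": -5.7, "ay": 0, "az": 0},
  {"gripper": 0, "x": 0.1, "y": -1.2, "z": -0.8, "ax": -5.7, "ay": 0, "az": 0},
  {"gripper": 0, "x": 0.1, "y": -1.1, "z": -0.9, "ax": -5.7, "ay": 0, "az": 0},
  {"gripper": 0, "x": 0, "y": 0, "z": 0, "ax": 0, "ay": 0, "az": 0},
])

```text
clock: 3.12
position: [547.1, 217.2, 204.1]
ee_rot: [-0.679, 0.688, -0.193, 0.168]
contact_force: [0.7, 1.5, 0.1]
gripper_width: 42.8
grasp_force: 0.0
```

```bash
python3 log.py
cat > kin.py <<'E'
from plan import *
import json, itertools
from scipy.optimize import least_squares
D=[json.loads(l) for l in open('log.jsonl')]
D.append([[1.60059294,.385545402,.0066055,-.00052928,-1.19399766,-.25859252],[141.599,608.135,230.216],[.993451938,-.114245526,-8.957e-5,.00109483885]])
D.append([[.76,.02,-1.01,1.3,-.38,-1.93],[449.3,220.1,189.6],[.687,-.672,.192,-.196]])
D.append([[.41,.17,-.99,2.05,-.23,-2.39],[489.6,225.3,133.8],[.689,-.671,.193,-.193]])
E=lambda a,x:R.from_euler(a,x)
def fk(q,th,s4,s6):
    d,a,h,L2,b,c,g=th; p=q[1]-q[2]
    F=E('z',q[0])*E('y',p); r=F*E('x',s4*q[3])*E('y',-q[4])*E('x',s6*q[5]+g)
    # tool z = local x
    W=E('z',q[0]).apply([a+L2*np.sin(q[1]),0,h+L2*np.cos(q[1])])+F.apply([b,0,c])
    rt=r*R.from_matrix(np.array([[0,0,1],[0,1,0],[-1,0,0.]]))
    return W+rt.apply([0,0,d]),rt
def res(th,s4,s6):
    o=[]
    for q,p,e in D:
        P,r=fk(np.array(q),th,s4,s6); o+=list((P-p)/3)+list((r.inv()*R.from_quat(e)).as_rotvec()*50)
    o+=list((np.array(th[:6])-[250,0,300,300,300,0])/1000)
    return np.array(o)
best=None
for s4,s6,g0 in itertools.product((1,-1),(1,-1),(0,1.57,3.14,-1.57)):
    f=least_squares(res,[250,0,300,300,300,0,g0],args=(s4,s6),loss='soft_l1')
    if best is None or f.cost<best[0].cost: best=(f,s4,s6)
f,s4,s6=best
LO=np.array([-3.14,-1.21,-1.07,-3.16,-2.99,-3.1]);HI=np.array([3.14,2.06,1.41,2.05,-.16,3.1])
def ik(p,r,q0):
    def e(q):
        P,rr=fk(q,f.x,s4,s6); return np.r_[(P-p)/10,(rr.inv()*r).as_rotvec()*20,(q-q0)*.01]
    k=least_squares(e,np.clip(q0,LO+.001,HI-.001),bounds=(LO,HI)); return k.x,np.abs(e(k.x)[:6]).max()
def lean(o,yaw,tilt,h,th):
    r=plateR(yaw,tilt); return np.array(o)+r.apply([0,0,h]), r*E('x',th)*FL
E
python3 - <<'E'
from kin import *
st(); print(f.cost,s4,s6,f.x.round(2)); print(f.fun.reshape(-1)[:30].round(1))
for th in (-.4,-.25,.25,.4):
  q=np.array(arm.read_state()['joints'])
  for nm,(p,r) in dict(up=lean([500,222,220],.015,0,0,th),t16=lean([480,222,190],.015,.28,0,th),pre=lean(PL['o'],.015,.558,90,th),gr=lean(PL['o'],.015,.558,17,th),
     lift=lean(PL['o']+[0,0,90],.015,.558,17,th),mid=lean(PL['o']+[-20,-200,130],-.05,.35,17,th),ent=lean(incell(-46,30,.35),-.092,.35,17,th),hook=lean(incell(-64,2,.28),-.092,.28,17,th),flat=lean(incell(-65,0,0),-.092,0,17,th)).items():
    q,er=ik(p,r,q); print(th,nm,q.round(2),round(er,2))
E
```

```text
t 3.12 pos [547.1 217.2 204.1] j [ 0.72  0.16 -0.75  0.94 -0.45 -1.56] F [0.7 1.5 0.1] w 42.8 g 0.0
138.24645916633924 -1 -1 [ 416.51  157.84  355.3   453.88  307.94  -14.86 -567.06]
[  0.6  -9.4   0.5   0.   -0.   -0.1 -12.1  12.2  -5.3  -0.   -0.   -0.1
 -53.3  -0.1   0.5   0.    0.   -0.1  -0.5   0.1  -1.7  -0.2   0.    0.3
  14.9 -28.3   8.8  -0.    0.   -0.1]
-0.4 up [ 0.66  0.47 -0.02  0.33 -1.35 -0.76] 0.0
-0.4 t16 [ 0.8   0.36 -0.39  0.57 -1.01 -1.2 ] 0.0
-0.4 pre [ 0.94  0.49 -0.71  1.12 -0.76 -2.03] 0.0
-0.4 gr [ 0.87  0.69 -0.68  1.36 -0.69 -2.26] 0.0
-0.4 lift [ 0.87  0.44 -0.61  1.03 -0.81 -1.82] 0.0
-0.4 mid [ 0.46  0.15 -0.67  0.75 -0.81 -1.13] 0.0
-0.4 ent [-0.05  0.45 -0.94  1.89 -0.44 -1.97] 0.0
-0.4 hook [-0.05  0.55 -0.93  1.94 -0.44 -2.02] 0.0
-0.4 flat [-0.06  0.62 -0.58  0.85 -0.54 -0.81] 0.0
-0.25 up [ 0.58  0.38 -0.09  0.22 -1.24 -0.65] 0.0
-0.25 t16 [ 0.72  0.25 -0.48  0.5  -0.86 -1.08] 0.0
-0.25 pre [ 0.87  0.38 -0.85  1.34 -0.6  -2.16] 0.0
-0.25 gr [ 0.81  0.61 -0.83  1.72 -0.58 -2.55] 0.0
-0.25 lift [ 0.81  0.33 -0.73  1.15 -0.63 -1.86] 0.0
-0.25 mid [ 0.
[... 410 characters left out ...]
 0.35  0.17 -1.04 -2.88 -0.25  2.61] 0.0
0.25 mid [-0.21 -0.   -0.76 -0.57 -0.58  0.65] 0.0
0.25 ent [-0.66  0.44 -0.72 -1.03 -0.47  1.56] 0.0
0.25 hook [-0.65  0.52 -0.71 -1.01 -0.43  1.54] 0.0
0.25 flat [-0.54  0.63 -0.39 -0.36 -0.69  0.74] 0.0
0.4 up [ 0.12  0.24 -0.39 -0.49 -0.96  0.19] 0.0
0.4 t16 [ 0.15  0.09 -0.8  -0.83 -0.49  0.63] 0.0
0.4 pre [ 0.19  0.25 -1.07 -2.25 -0.39  2.16] 2.06
0.4 gr [ 0.16  0.6  -1.07 -2.6  -0.68  2.61] 1.92
0.4 lift [ 0.17  0.24 -1.07 -2.35 -0.45  2.27] 0.23
0.4 mid [-0.36  0.08 -0.76 -0.81 -0.7   1.01] 0.0
0.4 ent [-0.75  0.53 -0.61 -0.97 -0.65  1.59] 0.0
0.4 hook [-0.74  0.6  -0.61 -0.94 -0.61  1.56] 0.0
0.4 flat [-0.63  0.71 -0.31 -0.47 -0.83  0.91] 0.0
```

```bash
python3 - <<'E'
s=open('kin.py').read()
s=s.replace("d,a,h,L2,b,c,g=th","d,a,h,L2,b,c,g,e,wy,wz,ox,oy=th").replace("W=E('z',q[0]).apply([a+L2*np.sin(q[1]),0,h","W=E('z',q[0]).apply([a+L2*np.sin(q[1]),e,h")
s=s.replace("+F.apply([b,0,c])","+F.apply([b,0,c])+(F*E('x',s4*q[3])).apply([0,wy,wz])+[ox,oy,0]").replace("[250,0,300,300,300,0,g0]","[250,0,300,300,300,0,g0,0,0,0,0,0]")
s=s.replace("/1000)","/1000)+list(np.array(th[7:])/300)")
open('kin.py','w').write(s)
E
python3 - <<'E'
from kin import *
print(f.cost,s4,s6,f.x.round(2)); print(f.fun[:30].reshape(-1,6).round(1))
for d in D: print(np.round(d[0],2),np.round(d[1]), R.from_quat(d[2]).as_matrix()[:,2].round(2))
E
```

```text
0.3438153264253705 -1 -1 [ 2.9833e+02 -1.4000e-01  1.5568e+02  5.6695e+02  4.1845e+02  2.4200e+00
 -1.5700e+00 -2.0000e+00 -1.5749e+02  2.0000e-01  2.8000e-01  1.4900e+00]
[[ 0.1 -0.2 -0.1  0.   0.  -0.1]
 [-0.   0.1 -0.1  0.  -0.  -0.1]
 [ 0.  -0.   0.   0.   0.  -0.1]
 [-0.1  0.1  0.3 -0.2  0.   0.3]
 [-0.1  0.1 -0.  -0.   0.  -0.1]]
[ 0.6   0.15 -0.93  1.49 -0.32 -2.  ] [514. 226. 172.] [ 0.53 -0.01 -0.85]
[ 0.72  0.16 -0.75  0.94 -0.45 -1.56] [547. 217. 204.] [ 0.49 -0.04 -0.87]
[ 1.6   0.39  0.01 -0.   -1.19 -0.26] [142. 608. 230.] [-0. -0. -1.]
[ 0.76  0.02 -1.01  1.3  -0.38 -1.93] [449. 220. 190.] [ 0.53  0.01 -0.85]
[ 0.41  0.17 -0.99  2.05 -0.23 -2.39] [490. 225. 134.] [ 0.53  0.01 -0.85]
```

The model now fits to under 1 mm: the wrist has a 157 mm side offset. Next I search leans and branches for the whole job.

```bash
cat > s.py <<'E'
from kin import *
def poses(th): return dict(pre=lean(PL['o'],.015,.558,90,th),gr=lean(PL['o'],.015,.558,16,th),
     lift=lean(PL['o']+[0,0,90],.015,.558,16,th),mid=lean(PL['o']+[-20,-200,130],-.05,.4,16,th),ent=lean(incell(-46,30,.35),-.092,.35,16,th),hook=lean(incell(-64,2,.28),-.092,.28,16,th),flat=lean(incell(-65,0,0),-.092,0,16,th))
if __name__=='__main__':
  for fl in (0,1):
   for th in (-.6,-.4,-.2,0,.2,.4,.6):
    P=poses(th); rz=R.from_euler('z',np.pi*fl); best=None
    for q4 in (-3,-2,-1,0,1.5):
     for q6 in(-2,0,2):
      q=np.array([.4,.3,-.7,q4,-.6,q6]); Q=[];tot=0
      for n,(p,r) in P.items():
        q,er=ik(p,r*rz,q); Q.append(q); tot+=er
      m=np.minimum(np.array(Q)-LO,HI-np.array(Q)).min(); jump=np.abs(np.diff(Q,axis=0)).max()
      sc=tot*10+jump-min(m,.3)*3
      if best is None or sc<best[0]: best=(sc,tot,m,jump,Q)
    print(fl,th,np.round(best[:4],2)); 
    if best[1]<.1: print(np.round(best[4],2).tolist())
E
python3 s.py
```

```text
0 -0.6 [0.6  0.   0.07 0.8 ]
[[1.02, 0.4, -0.75, 0.93, -1.0, -1.93], [0.92, 0.53, -0.75, 1.09, -0.9, -2.04], [0.96, 0.4, -0.66, 0.93, -1.03, -1.83], [0.65, 0.2, -0.78, 0.88, -0.97, -1.49], [-0.08, 0.33, -0.98, 1.69, -0.61, -1.73], [-0.08, 0.38, -1.0, 1.69, -0.61, -1.72], [0.11, 0.49, -0.8, 1.02, -0.71, -1.14]]
0 -0.4 [0.77 0.   0.08 1.  ]
[[0.94, 0.3, -0.86, 1.08, -0.78, -1.98], [0.8, 0.43, -0.87, 1.35, -0.69, -2.15], [0.89, 0.3, -0.76, 1.04, -0.81, -1.85], [0.59, 0.11, -0.81, 0.84, -0.78, -1.37], [-0.23, 0.27, -0.97, 1.77, -0.36, -1.65], [-0.22, 0.32, -0.99, 1.76, -0.37, -1.63], [0.08, 0.45, -0.73, 0.75, -0.6, -0.84]]
0 -0.2 [7.12 0.6  0.   1.13]
0 0 [13.48  1.22  0.    1.26]
0 0.2 [78.52  7.71  0.    1.47]
0 0.4 [13.9   1.32  0.    0.73]
0 0.6 [-0.44  0.    0.3   0.46]
[[0.33, 0.19, -0.47, -1.12, -0.46, 0.79], [0.22, 0.37, -0.41, -1.32, -0.5, 1.09], [0.34, 0.19, -0.39, -0.99, -0.49, 0.63], [-0.08, 0.15, -0.31, -0.81, -0.92, 0.6], [-0.5, 0.47, -0.15, -0.8, -1.07, 0.96], [-0.5, 0.51, -0.17, -0.77, -1.06, 0.95], [-0.42, 0.6, -0.07, -0.61, -1.19, 0.65]]
1 -0.6 [0.6  0.   0.07 0.8 ]
[[1
[... 328 characters left out ...]
.78, 1.17], [0.8, 0.43, -0.87, 1.35, -0.69, 0.99], [0.89, 0.3, -0.76, 1.04, -0.81, 1.3], [0.59, 0.11, -0.81, 0.84, -0.78, 1.77], [-0.23, 0.27, -0.97, 1.77, -0.36, 1.5], [-0.22, 0.32, -0.99, 1.76, -0.37, 1.51], [0.08, 0.45, -0.73, 0.75, -0.6, 2.3]]
1 -0.2 [7.12 0.6  0.   1.13]
1 0 [14.95  1.37  0.    1.26]
1 0.2 [142.68  14.22   0.     0.48]
1 0.4 [20.44  1.99  0.    0.55]
1 0.6 [-0.44  0.    0.3   0.46]
[[0.33, 0.19, -0.47, -1.12, -0.46, -2.36], [0.22, 0.37, -0.41, -1.32, -0.5, -2.05], [0.34, 0.19, -0.39, -0.99, -0.49, -2.51], [-0.08, 0.15, -0.31, -0.81, -0.92, -2.54], [-0.5, 0.47, -0.15, -0.8, -1.07, -2.18], [-0.5, 0.51, -0.17, -0.77, -1.06, -2.19], [-0.42, 0.6, -0.07, -0.61, -1.19, -2.49]]
```

```bash
cat > mv.py <<'E'
from kin import *
TH=.6; LY=8; H=18
def tool(o,yaw,tilt,up=0,th=TH,ly=LY,h=H): # TCP pose for plate pose; up = retreat along tool -z
    r=plateR(yaw,tilt); rt=r*E('x',th)*FL
    return np.array(o)+r.apply([0,ly,h])-rt.apply([0,0,up]), rt
def path(ways,grip,mx=.13,s=None,vmax=35,show=True):
    st=arm.read_state(); q=np.array(st['joints']); p0,r0=st['position'],R.from_quat(st['ee_rot'])
    for p,r in ways:
        p=np.array(p,float); rv=(r0.inv()*r).as_rotvec()
        n=max(1,int(np.ceil(max(np.linalg.norm(p-p0)/vmax,np.degrees(np.linalg.norm(rv))/6.8))))
        while True:
            Q=[q];er=0
            for i in range(1,n+1):
                k,e=ik(p0+(p-p0)*i/n,r0*R.from_rotvec(rv*i/n),Q[-1]); Q.append(k); er=max(er,e)
            dq=np.abs(np.diff(Q,axis=0)).max()
            if dq<mx or n>25: break
            n+=1
        m=np.minimum(np.array(Q)-LO,HI-np.array(Q)).min()
        print(f'# n={n} dq={dq:.2f} err={er:.2f} margin={m:.2f} q={Q[-1].round(2)}')
        for i in range(n if show else 0):
            d=(r0*R.from_rotvec(rv*i/n)).inv().apply(p-p0)/n/10; a=np.degrees(rv)/n
            print('{"gripper": %g, "x": %.2f, "y": %.2f, "z": %.2f, "ax": %.1f, "ay": %.1f, "az": %.1f}'%(grip,*d,*a))
        p0,r0,q=p,r,Q[-1]
E
python3 - <<'E'
from mv import *
y=.015
path([((500,230,260),plateR(y,0.1)*FL),((510,235,260),plateR(y,0.1)*E('x',.6)*FL),tool(PL['o'],y,.558,90)],0)
path([tool(PL['o'],y,.558,90)],0,show=False)
E
```

```text
# n=15 dq=0.13 err=0.00 margin=0.29 q=[ 0.76  0.19 -0.22  0.08 -1.08 -0.78]
{"gripper": 0, "x": -0.07, "y": 0.09, "z": -0.48, "ax": -1.6, "ay": -0.2, "az": -0.1}
{"gripper": 0, "x": -0.07, "y": 0.10, "z": -0.48, "ax": -1.6, "ay": -0.2, "az": -0.1}
{"gripper": 0, "x": -0.07, "y": 0.12, "z": -0.48, "ax": -1.6, "ay": -0.2, "az": -0.1}
{"gripper": 0, "x": -0.07, "y": 0.13, "z": -0.47, "ax": -1.6, "ay": -0.2, "az": -0.1}
{"gripper": 0, "x": -0.07, "y": 0.14, "z": -0.47, "ax": -1.6, "ay": -0.2, "az": -0.1}
{"gripper": 0, "x": -0.07, "y": 0.15, "z": -0.46, "ax": -1.6, "ay": -0.2, "az": -0.1}
{"gripper": 0, "x": -0.08, "y": 0.17, "z": -0.46, "ax": -1.6, "ay": -0.2, "az": -0.1}
{"gripper": 0, "x": -0.08, "y": 0.18, "z": -0.45, "ax": -1.6, "ay": -0.2, "az": -0.1}
{"gripper": 0, "x": -0.08, "y": 0.19, "z": -0.45, "ax": -1.6, "ay": -0.2, "az": -0.1}
{"gripper": 0, "x": -0.08, "y": 0.20, "z": -0.44, "ax": -1.6, "ay": -0.2, "az": -0.1}
{"gripper": 0, "x": -0.08, "y": 0.22, "z": -0.44, "ax": -1.6, "ay": -0.2, "az": -0.1}
{"gripper": 0, "x": -0.08, "y": 0.23, "z": -0.43, "ax": -1.6, "ay": -0.2, "az"
[... 1450 characters left out ...]
0.44, "z": 0.39, "ax": 1.5, "ay": 0.0, "az": -1.1}
{"gripper": 0, "x": 0.77, "y": 0.47, "z": 0.38, "ax": 1.5, "ay": 0.0, "az": -1.1}
{"gripper": 0, "x": 0.76, "y": 0.49, "z": 0.36, "ax": 1.5, "ay": 0.0, "az": -1.1}
{"gripper": 0, "x": 0.75, "y": 0.52, "z": 0.35, "ax": 1.5, "ay": 0.0, "az": -1.1}
{"gripper": 0, "x": 0.74, "y": 0.54, "z": 0.34, "ax": 1.5, "ay": 0.0, "az": -1.1}
{"gripper": 0, "x": 0.73, "y": 0.56, "z": 0.32, "ax": 1.5, "ay": 0.0, "az": -1.1}
{"gripper": 0, "x": 0.72, "y": 0.58, "z": 0.31, "ax": 1.5, "ay": 0.0, "az": -1.1}
{"gripper": 0, "x": 0.71, "y": 0.60, "z": 0.29, "ax": 1.5, "ay": 0.0, "az": -1.1}
# n=26 dq=0.20 err=1.15 margin=0.00 q=[ 0.21  0.18 -0.48 -1.12 -0.55  0.86]
```

Emit:
send_rows([
  {"gripper": 0, "x": -0.07, "y": 0.1, "z": -0.48, "ax": -1.6, "ay": -0.2, "az": -0.1},
  {"gripper": 0, "x": -0.07, "y": 0.1, "z": -0.48, "ax": -1.6, "ay": -0.2, "az": -0.1},
  {"gripper": 0, "x": -0.07, "y": 0.12, "z": -0.48, "ax": -1.6, "ay": -0.2, "az": -0.1},
  {"gripper": 0, "x": -0.07, "y": 0.13, "z": -0.47, "ax": -1.6, "ay": -0.2, "az": -0.1},
  {"gripper": 0, "x": -0.07, "y": 0.14, "z": -0.47, "ax": -1.6, "ay": -0.2, "az": -0.1},
])

```text
clock: 3.53
position: [529.9, 218.3, 220.0]
ee_rot: [0.695, -0.694, 0.142, -0.121]
contact_force: [1.4, 0.4, -0.2]
gripper_width: 42.9
grasp_force: 0.0
```

Emit:
send_rows([
  {"gripper": 0, "x": -0.08, "y": 0.15, "z": -0.46, "ax": -1.6, "ay": -0.2, "az": -0.1},
  {"gripper": 0, "x": -0.08, "y": 0.17, "z": -0.46, "ax": -1.6, "ay": -0.2, "az": -0.1},
  {"gripper": 0, "x": -0.08, "y": 0.18, "z": -0.45, "ax": -1.6, "ay": -0.2, "az": -0.1},
  {"gripper": 0, "x": -0.08, "y": 0.19, "z": -0.45, "ax": -1.6, "ay": -0.2, "az": -0.1},
  {"gripper": 0, "x": -0.08, "y": 0.2, "z": -0.44, "ax": -1.6, "ay": -0.2, "az": -0.1},
])

```text
clock: 3.95
position: [514.9, 221.8, 238.7]
ee_rot: [0.706, -0.699, 0.088, -0.078]
contact_force: [0.0, -0.1, 0.1]
gripper_width: 42.6
grasp_force: 0.0
```

Emit:
send_rows([
  {"gripper": 0, "x": -0.08, "y": 0.22, "z": -0.44, "ax": -1.6, "ay": -0.2, "az": -0.1},
  {"gripper": 0, "x": -0.08, "y": 0.23, "z": -0.43, "ax": -1.6, "ay": -0.2, "az": -0.1},
  {"gripper": 0, "x": -0.09, "y": 0.24, "z": -0.42, "ax": -1.6, "ay": -0.2, "az": -0.1},
  {"gripper": 0, "x": -0.09, "y": 0.25, "z": -0.42, "ax": -1.6, "ay": -0.2, "az": -0.1},
  {"gripper": 0, "x": -0.09, "y": 0.26, "z": -0.41, "ax": -1.6, "ay": -0.2, "az": -0.1},
])

```text
clock: 4.37
position: [499.4, 225.5, 257.4]
ee_rot: [0.713, -0.7, 0.034, -0.034]
contact_force: [-0.1, -1.3, 0.1]
gripper_width: 42.4
grasp_force: 0.0
```

Emit:
send_rows([
  {"gripper": 0, "x": -0.08, "y": -0.17, "z": 0.02, "ax": 0, "ay": -5.7, "az": 0},
  {"gripper": 0, "x": -0.08, "y": -0.17, "z": 0.02, "ax": 0, "ay": -5.7, "az": 0},
  {"gripper": 0, "x": -0.08, "y": -0.17, "z": 0.03, "ax": 0, "ay": -5.7, "az": 0},
  {"gripper": 0, "x": -0.07, "y": -0.17, "z": 0.04, "ax": 0, "ay": -5.7, "az": 0},
  {"gripper": 0, "x": -0.07, "y": -0.17, "z": 0.05, "ax": 0, "ay": -5.7, "az": 0},
])

```text
clock: 4.78
position: [507.5, 229.6, 257.3]
ee_rot: [0.699, -0.669, -0.144, -0.207]
contact_force: [-0.8, -0.7, -0.7]
gripper_width: 42.8
grasp_force: 0.0
```

Emit:
send_rows([
  {"gripper": 0, "x": -0.06, "y": -0.17, "z": 0.05, "ax": 0, "ay": -5.7, "az": 0},
  {"gripper": 0, "x": 0, "y": 0, "z": 0, "ax": 0, "ay": 0, "az": 0},
])

```text
clock: 4.95
position: [509.7, 227.8, 255.2]
ee_rot: [0.688, -0.661, -0.179, -0.238]
contact_force: [0.2, -0.9, -1.4]
gripper_width: 42.8
grasp_force: 0.0
```

Run:
```python
from mv import *
st(); y=.015
path([tool(PL['o'],y,.558,90)],0,mx=.16)
```

```text
t 4.95 pos [509.7 227.8 255.2] j [ 0.39  0.18 -0.13 -0.62 -1.03 -0.09] F [ 0.2 -0.9 -1.4] w 42.8 g 0.0
# n=11 dq=0.15 err=0.00 margin=0.39 q=[ 0.21  0.18 -0.48 -1.12 -0.55  0.86]
{"gripper": 0, "x": 0.96, "y": 0.35, "z": 0.58, "ax": 2.0, "ay": -0.0, "az": -1.4}
{"gripper": 0, "x": 0.95, "y": 0.39, "z": 0.56, "ax": 2.0, "ay": -0.0, "az": -1.4}
{"gripper": 0, "x": 0.94, "y": 0.43, "z": 0.55, "ax": 2.0, "ay": -0.0, "az": -1.4}
{"gripper": 0, "x": 0.93, "y": 0.47, "z": 0.53, "ax": 2.0, "ay": -0.0, "az": -1.4}
{"gripper": 0, "x": 0.92, "y": 0.52, "z": 0.51, "ax": 2.0, "ay": -0.0, "az": -1.4}
{"gripper": 0, "x": 0.91, "y": 0.55, "z": 0.50, "ax": 2.0, "ay": -0.0, "az": -1.4}
{"gripper": 0, "x": 0.89, "y": 0.59, "z": 0.48, "ax": 2.0, "ay": -0.0, "az": -1.4}
{"gripper": 0, "x": 0.88, "y": 0.63, "z": 0.45, "ax": 2.0, "ay": -0.0, "az": -1.4}
{"gripper": 0, "x": 0.86, "y": 0.67, "z": 0.43, "ax": 2.0, "ay": -0.0, "az": -1.4}
{"gripper": 0, "x": 0.85, "y": 0.70, "z": 0.41, "ax": 2.0, "ay": -0.0, "az": -1.4}
{"gripper": 0, "x": 0.83, "y": 0.74, "z": 0.38, "ax": 2.0, "ay": -0.0, "az": -1.4}
```

Model and arm agree.

Emit:
send_rows([
  {"gripper": 0, "x": 0.96, "y": 0.35, "z": 0.58, "ax": 2.0, "ay": 0, "az": -1.4},
  {"gripper": 0, "x": 0.95, "y": 0.39, "z": 0.56, "ax": 2.0, "ay": 0, "az": -1.4},
  {"gripper": 0, "x": 0.94, "y": 0.43, "z": 0.55, "ax": 2.0, "ay": 0, "az": -1.4},
  {"gripper": 0, "x": 0.93, "y": 0.47, "z": 0.53, "ax": 2.0, "ay": 0, "az": -1.4},
  {"gripper": 0, "x": 0.92, "y": 0.52, "z": 0.51, "ax": 2.0, "ay": 0, "az": -1.4},
])

```text
clock: 5.37
position: [496.5, 206.6, 203.7]
ee_rot: [0.707, -0.628, -0.104, -0.307]
contact_force: [-0.4, -0.7, -0.3]
gripper_width: 42.7
grasp_force: 0.0
```

Emit:
send_rows([
  {"gripper": 0, "x": 0.91, "y": 0.55, "z": 0.5, "ax": 2.0, "ay": 0, "az": -1.4},
  {"gripper": 0, "x": 0.89, "y": 0.59, "z": 0.48, "ax": 2.0, "ay": 0, "az": -1.4},
  {"gripper": 0, "x": 0.88, "y": 0.63, "z": 0.45, "ax": 2.0, "ay": 0, "az": -1.4},
  {"gripper": 0, "x": 0.86, "y": 0.67, "z": 0.43, "ax": 2.0, "ay": 0, "az": -1.4},
  {"gripper": 0, "x": 0.85, "y": 0.7, "z": 0.41, "ax": 2.0, "ay": 0, "az": -1.4},
])

```text
clock: 5.78
position: [483.9, 183.4, 151.4]
ee_rot: [0.715, -0.59, -0.031, -0.373]
contact_force: [-0.5, -0.3, -0.3]
gripper_width: 42.5
grasp_force: 0.0
```

Emit:
send_rows([
  {"gripper": 0, "x": 0.83, "y": 0.74, "z": 0.38, "ax": 2.0, "ay": 0, "az": -1.4},
  {"gripper": 0, "x": 0, "y": 0, "z": 0, "ax": 0, "ay": 0, "az": 0},
  {"gripper": 0, "x": 0, "y": 0, "z": 0, "ax": 0, "ay": 0, "az": 0},
])

```text
clock: 6.03
position: [482.2, 178.3, 141.0]
ee_rot: [0.715, -0.584, -0.017, -0.385]
contact_force: [0.2, -0.4, 0.3]
gripper_width: 42.5
grasp_force: 0.0
```

Run:
```python
from mv import *
st(); y=.015
path([tool(PL['o'],y,.558,45),tool(PL['o'],y,.558,0)],0,mx=.12,vmax=10)
```

```text
t 6.03 pos [482.2 178.3 141. ] j [ 0.23  0.17 -0.47 -1.1  -0.54  0.84] F [ 0.2 -0.4  0.3] w 42.5 g 0.0
# n=5 dq=0.04 err=0.00 margin=0.35 q=[ 0.23  0.27 -0.45 -1.22 -0.51  0.97]
{"gripper": 0, "x": 0.05, "y": 0.00, "z": 0.88, "ax": 0.0, "ay": -0.0, "az": 0.1}
{"gripper": 0, "x": 0.05, "y": 0.00, "z": 0.88, "ax": 0.0, "ay": -0.0, "az": 0.1}
{"gripper": 0, "x": 0.05, "y": 0.00, "z": 0.88, "ax": 0.0, "ay": -0.0, "az": 0.1}
{"gripper": 0, "x": 0.05, "y": 0.00, "z": 0.88, "ax": 0.0, "ay": -0.0, "az": 0.1}
{"gripper": 0, "x": 0.05, "y": 0.01, "z": 0.88, "ax": 0.0, "ay": -0.0, "az": 0.1}
# n=5 dq=0.02 err=0.00 margin=0.32 q=[ 0.24  0.36 -0.41 -1.32 -0.48  1.08]
{"gripper": 0, "x": 0.00, "y": -0.00, "z": 0.90, "ax": 0.0, "ay": 0.0, "az": 0.0}
{"gripper": 0, "x": 0.00, "y": -0.00, "z": 0.90, "ax": 0.0, "ay": 0.0, "az": 0.0}
{"gripper": 0, "x": 0.00, "y": -0.00, "z": 0.90, "ax": 0.0, "ay": 0.0, "az": 0.0}
{"gripper": 0, "x": 0.00, "y": -0.00, "z": 0.90, "ax": 0.0, "ay": 0.0, "az": 0.0}
{"gripper": 0, "x": 0.00, "y": -0.00, "z": 0.90, "ax": 0.0, "ay": 0.0, "az": 0.0}
```

Emit:
send_rows([
  {"gripper": 0, "x": 0.05, "y": 0, "z": 0.88, "ax": 0, "ay": 0, "az": 0.1},
  {"gripper": 0, "x": 0.05, "y": 0, "z": 0.88, "ax": 0, "ay": 0, "az": 0.1},
  {"gripper": 0, "x": 0.05, "y": 0, "z": 0.88, "ax": 0, "ay": 0, "az": 0.1},
  {"gripper": 0, "x": 0.05, "y": 0, "z": 0.88, "ax": 0, "ay": 0, "az": 0.1},
  {"gripper": 0, "x": 0.05, "y": 0, "z": 0.88, "ax": 0, "ay": 0, "az": 0.1},
])

```text
clock: 6.45
position: [503.5, 203.3, 109.0]
ee_rot: [0.712, -0.586, -0.019, -0.387]
contact_force: [-0.3, 0.8, 0.4]
gripper_width: 42.7
grasp_force: 0.0
```

Emit:
send_rows([
  {"gripper": 0, "x": 0, "y": 0, "z": 0.9, "ax": 0, "ay": 0, "az": 0},
  {"gripper": 0, "x": 0, "y": 0, "z": 0.9, "ax": 0, "ay": 0, "az": 0},
  {"gripper": 0, "x": 0, "y": 0, "z": 0.9, "ax": 0, "ay": 0, "az": 0},
  {"gripper": 0, "x": 0, "y": 0, "z": 0.9, "ax": 0, "ay": 0, "az": 0},
  {"gripper": 0, "x": 0, "y": 0, "z": 0, "ax": 0, "ay": 0, "az": 0},
])

```text
clock: 6.87
position: [518.7, 223.7, 83.0]
ee_rot: [0.711, -0.587, -0.019, -0.387]
contact_force: [1.3, -1.1, 0.1]
gripper_width: 43.0
grasp_force: 0.0
```

Run:
```python
from mv import *
s=st(); y=.015
r=plateR(y,.558);print('tcp in plate',r.inv().apply(s['position']-PL['o']).round(1))
g=grab('g1')
path([tool(PL['o'],y,.558,0)],0,mx=.12,vmax=10)
a=cv2.imread('pics/top_g1.png')[200:310,160:280];b=cv2.imread('pics/scene_g1.png')[150:250,320:440]
cv2.imwrite('pics/g1.png',np.hstack([cv2.resize(v,(400,360),interpolation=2) for v in(a,b)]))
```

```text
t 6.87 pos [518.7 223.7  83. ] j [ 0.25  0.34 -0.41 -1.29 -0.49  1.03] F [ 1.3 -1.1  0.1] w 43.0 g 0.0
tcp in plate [ 1.1  4.5 24.1]
# n=1 dq=0.05 err=0.00 margin=0.32 q=[ 0.24  0.36 -0.41 -1.32 -0.48  1.08]
{"gripper": 0, "x": 0.07, "y": 0.14, "z": 0.83, "ax": 0.1, "ay": 0.1, "az": -0.0}
```

View pics/g1.png

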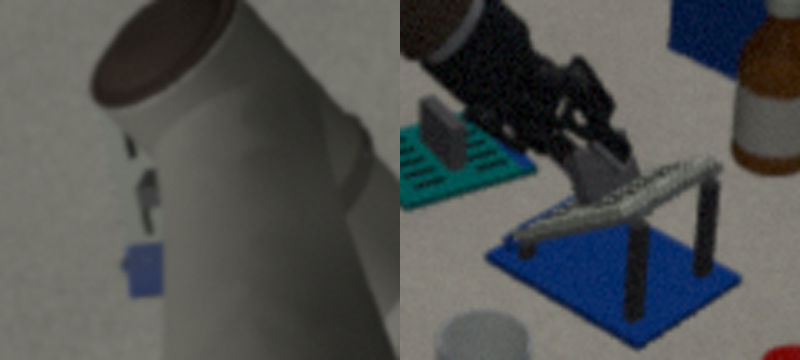

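The scene crop shows the fingers straddling the rib at (600,185), leaned as planned. I'll move the last few millimetres and close.

Emit:
send_rows([
  {"gripper": 0, "x": 0.05, "y": 0.1, "z": 0.4, "ax": 0, "ay": 0, "az": 0},
  {"gripper": 0, "x": 0, "y": 0, "z": 0.3, "ax": 0, "ay": 0, "az": 0},
  {"gripper": 0, "x": 0, "y": 0, "z": 0, "ax": 0, "ay": 0, "az": 0},
])

```text
clock: 7.22
position: [520.8, 226.7, 78.9]
ee_rot: [0.711, -0.586, -0.019, -0.387]
contact_force: [0.2, -0.4, -0.2]
gripper_width: 42.9
grasp_force: 0.0
```

Emit:
send_rows([
  {"gripper": 0.5, "x": 0, "y": 0, "z": 0, "ax": 0, "ay": 0, "az": 0},
  {"gripper": 1, "x": 0, "y": 0, "z": 0, "ax": 0, "ay": 0, "az": 0},
  {"gripper": 1, "x": 0, "y": 0, "z": 0, "ax": 0, "ay": 0, "az": 0},
  {"gripper": 1, "x": 0, "y": 0, "z": 0, "ax": 0, "ay": 0, "az": 0},
  {"gripper": 1, "x": 0, "y": 0, "z": 0, "ax": 0, "ay": 0, "az": 0},
])

```text
clock: 7.63
position: [520.0, 226.6, 79.0]
ee_rot: [0.712, -0.586, -0.019, -0.387]
contact_force: [-3.8, -2.1, 2.4]
gripper_width: 15.0
grasp_force: 59.1
```

Run:
```python
from mv import *
s=st(); y=.015
r=plateR(y,.558);print('tcp in plate',r.inv().apply(s['position']-PL['o']).round(1))
print('rot err deg',np.degrees((R.from_quat(s['ee_rot']).inv()*tool(PL['o'],y,.558)[1]).as_rotvec()).round(1))
# lift along plate normal a bit then up
p,q=s['position'],R.from_quat(s['ee_rot'])
path([(p+[0,0,80],q)],1,mx=.15,vmax=16)
path([(p+[0,0,80],q),tool(incell(-40,60,.38),CE['yaw'],.38)],1,mx=.15,vmax=30)
```

```text
t 7.63 pos [520.  226.6  79. ] j [ 0.25  0.36 -0.41 -1.31 -0.49  1.05] F [-3.8 -2.1  2.4] w 15.0 g 59.09440755844116
tcp in plate [ 0.1  7.4 20. ]
rot err deg [0.1 0.1 0. ]
# n=5 dq=0.09 err=0.00 margin=0.32 q=[ 0.35  0.2  -0.39 -1.01 -0.48  0.65]
{"gripper": 1, "x": -0.77, "y": -0.85, "z": -1.12, "ax": 0.0, "ay": 0.0, "az": 0.0}
{"gripper": 1, "x": -0.77, "y": -0.85, "z": -1.12, "ax": 0.0, "ay": 0.0, "az": 0.0}
{"gripper": 1, "x": -0.77, "y": -0.85, "z": -1.12, "ax": 0.0, "ay": 0.0, "az": 0.0}
{"gripper": 1, "x": -0.77, "y": -0.85, "z": -1.12, "ax": 0.0, "ay": 0.0, "az": 0.0}
{"gripper": 1, "x": -0.77, "y": -0.85, "z": -1.12, "ax": 0.0, "ay": 0.0, "az": 0.0}
# n=3 dq=0.14 err=0.00 margin=0.32 q=[ 0.35  0.2  -0.39 -1.01 -0.48  0.65]
{"gripper": 1, "x": -1.28, "y": -1.41, "z": -1.87, "ax": 0.0, "ay": 0.0, "az": 0.0}
{"gripper": 1, "x": -1.28, "y": -1.41, "z": -1.87, "ax": 0.0, "ay": 0.0, "az": 0.0}
{"gripper": 1, "x": -1.28, "y": -1.41, "z": -1.87, "ax": 0.0, "ay": 0.0, "az": 0.0}
# n=14 dq=0.07 err=0.00 margin=0.32 q=[-0.49  0.41 -0.14 -0.8  -1.1   0.93]
{"gripper": 1, "x": 2.50, "y"
[... 438 characters left out ...]
": -0.4, "ay": 0.2, "az": 0.7}
{"gripper": 1, "x": 2.54, "y": 0.03, "z": -1.50, "ax": -0.4, "ay": 0.2, "az": 0.7}
{"gripper": 1, "x": 2.55, "y": 0.00, "z": -1.49, "ax": -0.4, "ay": 0.2, "az": 0.7}
{"gripper": 1, "x": 2.55, "y": -0.02, "z": -1.48, "ax": -0.4, "ay": 0.2, "az": 0.7}
{"gripper": 1, "x": 2.56, "y": -0.04, "z": -1.47, "ax": -0.4, "ay": 0.2, "az": 0.7}
{"gripper": 1, "x": 2.56, "y": -0.07, "z": -1.46, "ax": -0.4, "ay": 0.2, "az": 0.7}
{"gripper": 1, "x": 2.57, "y": -0.09, "z": -1.45, "ax": -0.4, "ay": 0.2, "az": 0.7}
{"gripper": 1, "x": 2.57, "y": -0.11, "z": -1.44, "ax": -0.4, "ay": 0.2, "az": 0.7}
{"gripper": 1, "x": 2.57, "y": -0.14, "z": -1.43, "ax": -0.4, "ay": 0.2, "az": 0.7}
```

Gripped at 15 mm opening with 59 N. I'll lift and carry it over the beaker.

Emit:
send_rows([
  {"gripper": 1, "x": -0.77, "y": -0.85, "z": -1.12, "ax": 0, "ay": 0, "az": 0},
  {"gripper": 1, "x": -0.77, "y": -0.85, "z": -1.12, "ax": 0, "ay": 0, "az": 0},
  {"gripper": 1, "x": -0.77, "y": -0.85, "z": -1.12, "ax": 0, "ay": 0, "az": 0},
  {"gripper": 1, "x": -0.77, "y": -0.85, "z": -1.12, "ax": 0, "ay": 0, "az": 0},
  {"gripper": 1, "x": -0.77, "y": -0.85, "z": -1.12, "ax": 0, "ay": 0, "az": 0},
])

```text
clock: 8.05
position: [520.1, 226.4, 158.9]
ee_rot: [0.711, -0.587, -0.019, -0.386]
contact_force: [-0.4, -0.5, -3.8]
gripper_width: 15.0
grasp_force: 58.9
```

Emit:
send_rows([
  {"gripper": 1, "x": -0.2, "y": -0.2, "z": -0.25, "ax": 0, "ay": 0, "az": 0},
  {"gripper": 1, "x": 0, "y": 0, "z": 0, "ax": 0, "ay": 0, "az": 0},
])

```text
clock: 8.22
position: [520.5, 227.4, 163.6]
ee_rot: [0.712, -0.586, -0.018, -0.388]
contact_force: [0.7, 0.8, -3.0]
gripper_width: 15.1
grasp_force: 59.0
```

Emit:
send_rows([
  {"gripper": 1, "x": 2.5, "y": 0.16, "z": -1.55, "ax": -0.4, "ay": 0.2, "az": 0.7},
  {"gripper": 1, "x": 2.5, "y": 0.14, "z": -1.54, "ax": -0.4, "ay": 0.2, "az": 0.7},
  {"gripper": 1, "x": 2.5, "y": 0.12, "z": -1.53, "ax": -0.4, "ay": 0.2, "az": 0.7},
  {"gripper": 1, "x": 2.52, "y": 0.09, "z": -1.52, "ax": -0.4, "ay": 0.2, "az": 0.7},
  {"gripper": 1, "x": 2.53, "y": 0.07, "z": -1.52, "ax": -0.4, "ay": 0.2, "az": 0.7},
])

```text
clock: 8.63
position: [519.1, 78.7, 151.2]
ee_rot: [0.699, -0.611, -0.036, -0.368]
contact_force: [1.0, 0.4, -3.4]
gripper_width: 15.1
grasp_force: 59.3
```

Emit:
send_rows([
  {"gripper": 1, "x": 2.54, "y": 0.05, "z": -1.5, "ax": -0.4, "ay": 0.2, "az": 0.7},
  {"gripper": 1, "x": 2.54, "y": 0.03, "z": -1.5, "ax": -0.4, "ay": 0.2, "az": 0.7},
  {"gripper": 1, "x": 2.55, "y": 0, "z": -1.5, "ax": -0.4, "ay": 0.2, "az": 0.7},
  {"gripper": 1, "x": 2.55, "y": 0, "z": -1.5, "ax": -0.4, "ay": 0.2, "az": 0.7},
  {"gripper": 1, "x": 2.55, "y": 0, "z": -1.5, "ax": -0.4, "ay": 0.2, "az": 0.7},
])

```text
clock: 9.05
position: [518.3, -69.0, 141.7]
ee_rot: [0.687, -0.635, -0.051, -0.35]
contact_force: [1.4, -0.7, -3.6]
gripper_width: 15.3
grasp_force: 59.3
```

Run:
```python
from mv import *
s=st()
path([tool(incell(-40,60,.38),CE['yaw'],.38)],1,mx=.15,vmax=30)
```

```text
t 9.05 pos [518.3 -69.  141.7] j [-0.3   0.31 -0.27 -0.88 -0.96  0.89] F [ 1.4 -0.7 -3.6] w 15.3 g 59.251747727394104
# n=4 dq=0.05 err=0.00 margin=0.80 q=[-0.49  0.41 -0.14 -0.8  -1.1   0.93]
{"gripper": 1, "x": 2.57, "y": -0.02, "z": -1.40, "ax": -0.3, "ay": 0.2, "az": 0.8}
{"gripper": 1, "x": 2.57, "y": -0.05, "z": -1.39, "ax": -0.3, "ay": 0.2, "az": 0.8}
{"gripper": 1, "x": 2.58, "y": -0.08, "z": -1.38, "ax": -0.3, "ay": 0.2, "az": 0.8}
{"gripper": 1, "x": 2.58, "y": -0.11, "z": -1.37, "ax": -0.3, "ay": 0.2, "az": 0.8}
```

Emit:
send_rows([
  {"gripper": 1, "x": 2.57, "y": -0.02, "z": -1.4, "ax": -0.3, "ay": 0.2, "az": 0.8},
  {"gripper": 1, "x": 2.57, "y": -0.05, "z": -1.4, "ax": -0.3, "ay": 0.2, "az": 0.8},
  {"gripper": 1, "x": 2.58, "y": -0.08, "z": -1.38, "ax": -0.3, "ay": 0.2, "az": 0.8},
  {"gripper": 1, "x": 2.58, "y": -0.11, "z": -1.37, "ax": -0.3, "ay": 0.2, "az": 0.8},
  {"gripper": 1, "x": 0, "y": 0, "z": 0, "ax": 0, "ay": 0, "az": 0},
])

```text
clock: 9.47
position: [518.5, -189.4, 130.2]
ee_rot: [0.672, -0.657, -0.061, -0.336]
contact_force: [1.0, -0.0, -3.6]
gripper_width: 15.6
grasp_force: 59.4
```

Emit:
send_rows([
  {"gripper": 1, "x": 0, "y": 0, "z": 0, "ax": 0, "ay": 0, "az": 0},
  {"gripper": 1, "x": 0, "y": 0, "z": 0, "ax": 0, "ay": 0, "az": 0},
])

```text
clock: 9.63
position: [517.7, -183.7, 131.6]
ee_rot: [0.673, -0.656, -0.063, -0.337]
contact_force: [-0.3, 0.2, -3.3]
gripper_width: 15.3
grasp_force: 59.4
```

```bash
cat > look.py <<'E'
from mv import *
G=(0.1,7.4,20)
def expect(s): # plate pose from TCP
    rp=R.from_quat(s['ee_rot'])*FL.inv()*E('x',-TH); return s['position']-rp.apply(G), rp
def incellframe(o,rp):
    c=E('z',CE['yaw']); l=c.inv().apply(o-CE['o']); e=(c.inv()*rp).as_euler('ZYX')
    return l,e
def rep(o,rp,tag):
    l,e=incellframe(o,rp); hk=E('z',CE['yaw']).inv().apply(o+rp.apply([-65,0,0])-CE['o'])
    print(tag,'o',l.round(1),'hook lower edge',hk.round(1),'yaw %.1f tilt %.1f roll %.1f'%(np.degrees(e[0]),-np.degrees(e[1]),np.degrees(e[2])))
def look(tag,rad=100):
    s=st(); o,rp=expect(s); rep(o,rp,'expected'); g=grab(tag)
    for n in('scene','top'):
        Q,C=g[n]; L=rp.inv().apply(Q-o); sat=C.max(1)-C.min(1)
        k=(np.abs(L)<[80,70,60]).all(1)&(L[:,2]>-12)&~((L[:,2]>12)&((abs(L[:,0])>12)|(L[:,1]<15)))&(sat<60)
        b=[(v-12,v+12) for v in (0,0,0)]
        L=L[k]
        f2=lambda x: np.minimum(np.abs(sdf(R.from_rotvec(x[3:]).inv().apply(L-x[:3]),PLATE)),5).mean()
        r=differential_evolution(f2,b+[(-.08,.08)]*3,seed=1,popsize=10,maxiter=100)
        print(n,k.sum(),'dx plate frame',r.x[:3].round(1),'drot deg',np.degrees(r.x[3:]).round(1),round(r.fun,2))
        rep(o+rp.apply(r.x[:3]),rp*R.from_rotvec(r.x[3:]),'  measured')
E
python3 - <<'E'
from look import *
look('hold')
b=cv2.imread('pics/scene_hold.png')[200:340,180:340];a=cv2.imread('pics/top_hold.png')[150:290,320:480]
cv2.imwrite('pics/hold.png',np.hstack([cv2.resize(v,(400,350),interpolation=2) for v in(a,b)]))
E
```

```text
t 9.63 pos [ 517.7 -183.7  131.6] j [-0.49  0.41 -0.14 -0.8  -1.1   0.92] F [-0.3  0.2 -3.3] w 15.3 g 59.43125903606415
expected o [21.   2.4 82.7] hook lower edge [-39.4   2.5  58.6] yaw -0.1 tilt 21.8 roll 0.2
scene 908 dx plate frame [0.6 1.  0.6] drot deg [ 0.  -0.2 -0.4] 0.89
  measured o [21.3  3.4 83.5] hook lower edge [-39.    4.   59.1] yaw -0.5 tilt 22.0 roll 0.4
top 1686 dx plate frame [ 1.8 -0.9  0.6] drot deg [ 0.1  0.1 -0.2] 1.22
  measured o [22.5  1.5 83.9] hook lower edge [-37.9   1.8  59.9] yaw -0.3 tilt 21.6 roll 0.4
```

View pics/hold.png

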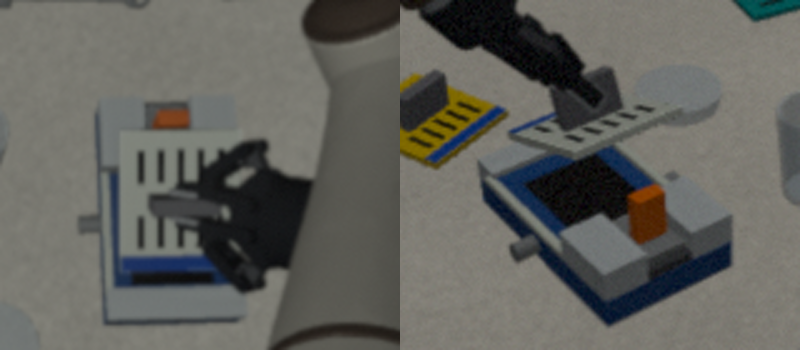

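Both cameras agree with the expected grasp within 1 mm, and the plate hangs clear over the cell, hook edge at top crop (180,268). I'll descend tilted just inside the lip.

```bash
sed -i 's/^G=.*/G=(-0.4,7.0,19.5)/' look.py
cat >> look.py <<'E'
def T(hx,hz,tilt,y=0):
    rp=plateR(CE['yaw'],tilt); return incell(hx,hz,tilt,y)+rp.apply(G), rp*E('x',TH)*FL
E
python3 - <<'E'
from look import *
path([T(-43,25,.37)],1,vmax=9)
path([T(-43,25,.37),T(-43,5,.36)],1,vmax=6)
E
```

```text
# n=5 dq=0.02 err=0.00 margin=0.90 q=[-0.5   0.46 -0.16 -0.82 -1.06  0.99]
{"gripper": 1, "x": 0.42, "y": 0.33, "z": 0.49, "ax": -0.1, "ay": 0.0, "az": 0.1}
{"gripper": 1, "x": 0.42, "y": 0.33, "z": 0.49, "ax": -0.1, "ay": 0.0, "az": 0.1}
{"gripper": 1, "x": 0.42, "y": 0.33, "z": 0.49, "ax": -0.1, "ay": 0.0, "az": 0.1}
{"gripper": 1, "x": 0.42, "y": 0.33, "z": 0.49, "ax": -0.1, "ay": 0.0, "az": 0.1}
{"gripper": 1, "x": 0.42, "y": 0.33, "z": 0.49, "ax": -0.1, "ay": 0.0, "az": 0.1}
# n=7 dq=0.01 err=0.00 margin=0.90 q=[-0.5   0.46 -0.16 -0.82 -1.06  0.99]
{"gripper": 1, "x": 0.30, "y": 0.24, "z": 0.35, "ax": -0.1, "ay": 0.0, "az": 0.1}
{"gripper": 1, "x": 0.30, "y": 0.24, "z": 0.35, "ax": -0.1, "ay": 0.0, "az": 0.1}
{"gripper": 1, "x": 0.30, "y": 0.24, "z": 0.35, "ax": -0.1, "ay": 0.0, "az": 0.1}
{"gripper": 1, "x": 0.30, "y": 0.24, "z": 0.35, "ax": -0.1, "ay": 0.0, "az": 0.1}
{"gripper": 1, "x": 0.30, "y": 0.24, "z": 0.35, "ax": -0.1, "ay": 0.0, "az": 0.1}
{"gripper": 1, "x": 0.30, "y": 0.23, "z": 0.35, "ax": -0.1, "ay": 0.0, "az": 0.1}
{"gripper": 1, "x": 0.30, "y": 0.23, "z": 0.35, "ax": -0.1, "ay": 0.0, "az": 0.1}
# n=4 dq=0.01 err=0.00 margin=0.87 q=[-0.5   0.49 -0.17 -0.83 -1.03  1.01]
{"gripper": 1, "x": 0.27, "y": 0.18, "z": 0.40, "ax": -0.1, "ay": 0.0, "az": 0.1}
{"gripper": 1, "x": 0.27, "y": 0.17, "z": 0.40, "ax": -0.1, "ay": 0.0, "az": 0.1}
{"gripper": 1, "x": 0.27, "y": 0.17, "z": 0.40, "ax": -0.1, "ay": 0.0, "az": 0.1}
{"gripper": 1, "x": 0.27, "y": 0.17, "z": 0.40, "ax": -0.1, "ay": 0.0, "az": 0.1}
```

Emit:
send_rows([
  {"gripper": 1, "x": 0.42, "y": 0.33, "z": 0.49, "ax": -0.1, "ay": 0, "az": 0.1},
  {"gripper": 1, "x": 0.42, "y": 0.33, "z": 0.49, "ax": -0.1, "ay": 0, "az": 0.1},
  {"gripper": 1, "x": 0.42, "y": 0.33, "z": 0.49, "ax": -0.1, "ay": 0, "az": 0.1},
  {"gripper": 1, "x": 0.42, "y": 0.33, "z": 0.49, "ax": -0.1, "ay": 0, "az": 0.1},
  {"gripper": 1, "x": 0.42, "y": 0.33, "z": 0.49, "ax": -0.1, "ay": 0, "az": 0.1},
])

```text
clock: 10.15
position: [514.2, -186.8, 96.3]
ee_rot: [0.672, -0.658, -0.067, -0.334]
contact_force: [-0.2, -0.4, -3.7]
gripper_width: 15.2
grasp_force: 59.5
```

Emit:
send_rows([
  {"gripper": 1, "x": 0, "y": 0, "z": 0, "ax": 0, "ay": 0, "az": 0},
  {"gripper": 1, "x": 0, "y": 0, "z": 0, "ax": 0, "ay": 0, "az": 0},
])

```text
clock: 10.32
position: [514.1, -187.0, 96.5]
ee_rot: [0.672, -0.658, -0.067, -0.334]
contact_force: [-0.6, -0.4, -2.9]
gripper_width: 15.0
grasp_force: 59.3
```

Run:
```python
from look import *
look('h2')
path([T(-43,5,.36)],1,vmax=6)
```

```text
t 10.32 pos [ 514.1 -187.    96.5] j [-0.5   0.46 -0.16 -0.82 -1.06  0.98] F [-0.6 -0.4 -2.9] w 15.0 g 59.32941555976868
expected o [17.8 -0.9 48.1] hook lower edge [-42.8  -0.7  24.7] yaw -0.1 tilt 21.1 roll 0.1
scene 956 dx plate frame [0.6 0.4 0.1] drot deg [ 0.  -0.3 -0.2] 1.04
  measured o [18.3 -0.4 48.4] hook lower edge [-42.2  -0.   24.6] yaw -0.4 tilt 21.5 roll 0.2
top 1773 dx plate frame [ 1.1 -1.   0.2] drot deg [ 0.  -0.1 -0.4] 1.72
  measured o [18.8 -1.9 48.8] hook lower edge [-41.8  -1.3  25.2] yaw -0.6 tilt 21.3 roll 0.3
# n=4 dq=0.01 err=0.00 margin=0.87 q=[-0.5   0.49 -0.17 -0.83 -1.03  1.01]
{"gripper": 1, "x": 0.25, "y": 0.20, "z": 0.42, "ax": -0.1, "ay": 0.0, "az": 0.1}
{"gripper": 1, "x": 0.25, "y": 0.20, "z": 0.42, "ax": -0.1, "ay": 0.0, "az": 0.1}
{"gripper": 1, "x": 0.25, "y": 0.20, "z": 0.42, "ax": -0.1, "ay": 0.0, "az": 0.1}
{"gripper": 1, "x": 0.25, "y": 0.20, "z": 0.42, "ax": -0.1, "ay": 0.0, "az": 0.1}
```

Emit:
send_rows([
  {"gripper": 1, "x": 0.25, "y": 0.2, "z": 0.42, "ax": -0.1, "ay": 0, "az": 0},
  {"gripper": 1, "x": 0.25, "y": 0.2, "z": 0.42, "ax": -0.1, "ay": 0, "az": 0},
  {"gripper": 1, "x": 0.25, "y": 0.2, "z": 0.42, "ax": -0.1, "ay": 0, "az": 0},
  {"gripper": 1, "x": 0.25, "y": 0.2, "z": 0.42, "ax": -0.1, "ay": 0, "az": 0},
  {"gripper": 1, "x": 0, "y": 0, "z": 0, "ax": 0, "ay": 0, "az": 0},
])

```text
clock: 10.83
position: [513.4, -185.3, 74.7]
ee_rot: [0.673, -0.658, -0.07, -0.331]
contact_force: [0.1, 0.1, -4.2]
gripper_width: 15.3
grasp_force: 59.4
```

Run:
```python
from look import *
s=st(); rep(*expect(s),'exp')
path([T(-55,3,.34),T(-63.5,1.5,.27)],1,vmax=4)
```

```text
t 10.83 pos [ 513.4 -185.3   74.7] j [-0.5   0.49 -0.17 -0.83 -1.03  1.01] F [ 0.1  0.1 -4.2] w 15.3 g 59.365766644477844
exp o [16.8  0.8 26.3] hook lower edge [-44.    0.7   3.3] yaw 0.1 tilt 20.7 roll 0.1
# n=3 dq=0.01 err=0.00 margin=0.87 q=[-0.5   0.49 -0.19 -0.82 -1.03  1.  ]
{"gripper": 1, "x": -0.02, "y": 0.33, "z": -0.07, "ax": -0.3, "ay": 0.0, "az": 0.3}
{"gripper": 1, "x": -0.02, "y": 0.33, "z": -0.07, "ax": -0.3, "ay": 0.0, "az": 0.3}
{"gripper": 1, "x": -0.02, "y": 0.34, "z": -0.07, "ax": -0.3, "ay": 0.0, "az": 0.3}
# n=2 dq=0.04 err=0.00 margin=0.87 q=[-0.48  0.5  -0.18 -0.77 -1.05  0.93]
{"gripper": 1, "x": 0.09, "y": 0.37, "z": 0.13, "ax": -1.7, "ay": -0.0, "az": 1.1}
{"gripper": 1, "x": 0.10, "y": 0.36, "z": 0.14, "ax": -1.7, "ay": -0.0, "az": 1.1}
```

Emit:
send_rows([
  {"gripper": 1, "x": -0.02, "y": 0.33, "z": -0.07, "ax": -0.3, "ay": 0, "az": 0.3},
  {"gripper": 1, "x": -0.02, "y": 0.33, "z": -0.07, "ax": -0.3, "ay": 0, "az": 0.3},
  {"gripper": 1, "x": -0.02, "y": 0.34, "z": -0.07, "ax": -0.3, "ay": 0, "az": 0.3},
  {"gripper": 1, "x": 0, "y": 0, "z": 0, "ax": 0, "ay": 0, "az": 0},
])

```text
clock: 11.17
position: [503.4, -185.5, 74.8]
ee_rot: [0.671, -0.662, -0.076, -0.325]
contact_force: [-0.7, -0.1, -3.8]
gripper_width: 15.2
grasp_force: 59.4
```

Run:
```python
from look import *
look('h3')
path([T(-63.5,1.5,.27)],1,vmax=3)
```

```text
t 11.17 pos [ 503.4 -185.5   74.8] j [-0.5   0.49 -0.19 -0.82 -1.04  1.  ] F [-0.7 -0.1 -3.8] w 15.2 g 59.35521125793457
expected o [ 6.4 -0.4 26.2] hook lower edge [-54.8  -0.2   4.5] yaw -0.1 tilt 19.6 roll 0.1
scene 1110 dx plate frame [-0.   0.2 -0.3] drot deg [ 0.1 -0.1  0.5] 1.44
  measured o [ 6.5 -0.1 26. ] hook lower edge [-54.7  -0.5   4.1] yaw 0.4 tilt 19.7 roll 0.1
top 1585 dx plate frame [ 1.1 -1.   0.3] drot deg [ 0.2 -0.1 -0.5] 1.49
  measured o [ 7.3 -1.3 26.9] hook lower edge [-53.9  -0.6   5.1] yaw -0.7 tilt 19.6 roll 0.5
# n=4 dq=0.02 err=0.00 margin=0.88 q=[-0.48  0.5  -0.18 -0.77 -1.05  0.93]
{"gripper": 1, "x": 0.05, "y": 0.21, "z": 0.10, "ax": -0.9, "ay": 0.0, "az": 0.6}
{"gripper": 1, "x": 0.06, "y": 0.21, "z": 0.10, "ax": -0.9, "ay": 0.0, "az": 0.6}
{"gripper": 1, "x": 0.06, "y": 0.21, "z": 0.11, "ax": -0.9, "ay": 0.0, "az": 0.6}
{"gripper": 1, "x": 0.06, "y": 0.21, "z": 0.11, "ax": -0.9, "ay": 0.0, "az": 0.6}
```

Run:
```python
from look import *
path([T(-54.5,1.8,.33),T(-63.5,1,.27)],1,vmax=3)
```

```text
# n=2 dq=0.01 err=0.00 margin=0.88 q=[-0.5   0.5  -0.18 -0.81 -1.04  0.99]
{"gripper": 1, "x": 0.07, "y": 0.05, "z": 0.15, "ax": -0.3, "ay": 0.0, "az": 0.2}
{"gripper": 1, "x": 0.07, "y": 0.05, "z": 0.15, "ax": -0.3, "ay": 0.0, "az": 0.2}
# n=3 dq=0.02 err=0.00 margin=0.88 q=[-0.48  0.5  -0.18 -0.77 -1.05  0.93]
{"gripper": 1, "x": 0.03, "y": 0.26, "z": 0.05, "ax": -0.9, "ay": -0.0, "az": 0.6}
{"gripper": 1, "x": 0.04, "y": 0.26, "z": 0.05, "ax": -0.9, "ay": -0.0, "az": 0.6}
{"gripper": 1, "x": 0.04, "y": 0.25, "z": 0.06, "ax": -0.9, "ay": -0.0, "az": 0.6}
```

Emit:
send_rows([
  {"gripper": 1, "x": 0.07, "y": 0.05, "z": 0.15, "ax": -0.3, "ay": 0, "az": 0.2},
  {"gripper": 1, "x": 0.07, "y": 0.05, "z": 0.15, "ax": -0.3, "ay": 0, "az": 0.2},
  {"gripper": 1, "x": 0, "y": 0, "z": 0, "ax": 0, "ay": 0, "az": 0},
])

```text
clock: 11.52
position: [504.3, -184.9, 70.9]
ee_rot: [0.67, -0.664, -0.081, -0.322]
contact_force: [-1.0, 0.2, -2.8]
gripper_width: 15.2
grasp_force: 59.3
```

Emit:
send_rows([
  {"gripper": 1, "x": 0.03, "y": 0.26, "z": 0.05, "ax": -0.9, "ay": 0, "az": 0.6},
  {"gripper": 1, "x": 0.04, "y": 0.26, "z": 0.05, "ax": -0.9, "ay": 0, "az": 0.6},
  {"gripper": 1, "x": 0.04, "y": 0.25, "z": 0.06, "ax": -0.9, "ay": 0, "az": 0.6},
  {"gripper": 1, "x": 0, "y": 0, "z": 0, "ax": 0, "ay": 0, "az": 0},
])

```text
clock: 11.85
position: [497.3, -184.1, 66.7]
ee_rot: [-0.667, 0.672, 0.102, 0.304]
contact_force: [0.1, 1.1, -3.8]
gripper_width: 15.5
grasp_force: 59.4
```

Run:
```python
from look import *
look('h4')
path([T(-64.5,.8,.16),T(-65,.5,.05)],1,vmax=3)
b=cv2.imread('pics/scene_h4.png')[200:340,180:340];a=cv2.imread('pics/top_h4.png')[150:290,320:480]
cv2.imwrite('pics/h4.png',np.hstack([cv2.resize(v,(400,350),interpolation=2) for v in(a,b)]))
```

```text
t 11.85 pos [ 497.3 -184.1   66.7] j [-0.48  0.5  -0.18 -0.77 -1.05  0.93] F [ 0.1  1.1 -3.8] w 15.5 g 59.40034210681915
expected o [-1.   0.4 17.7] hook lower edge [-63.6   0.5   0.3] yaw -0.0 tilt 15.6 roll 0.1
scene 1300 dx plate frame [ 0.4  0.3 -0.3] drot deg [ 0.2 -0.4  0.2] 1.85
  measured o [-0.5  0.7 17.5] hook lower edge [-63.    0.5  -0.4] yaw 0.2 tilt 16.0 roll 0.2
top 1645 dx plate frame [3.1 2.5 0.3] drot deg [-0.2 -0.  -4.6] 1.98
  measured o [ 1.8  2.9 18.9] hook lower edge [-60.6   8.1   1.5] yaw -4.8 tilt 15.5 roll 1.2
# n=3 dq=0.04 err=0.00 margin=0.89 q=[-0.45  0.54 -0.14 -0.7  -1.1   0.8 ]
{"gripper": 1, "x": 0.14, "y": -0.03, "z": 0.18, "ax": -1.8, "ay": 0.0, "az": 1.2}
{"gripper": 1, "x": 0.14, "y": -0.03, "z": 0.18, "ax": -1.8, "ay": 0.0, "az": 1.2}
{"gripper": 1, "x": 0.13, "y": -0.04, "z": 0.18, "ax": -1.8, "ay": 0.0, "az": 1.2}
# n=3 dq=0.04 err=0.00 margin=0.93 q=[-0.42  0.57 -0.1  -0.64 -1.16  0.69]
{"gripper": 1, "x": 0.14, "y": -0.04, "z": 0.20, "ax": -1.7, "ay": 0.0, "az": 1.2}
{"gripper": 1, "x": 0.14, "y": -0.05, "z": 0.20, "ax": -1.7, "ay": 0.0, "az": 1.2}
{"gripper": 1, "x": 0.14, "y": -0.06, "z": 0.20, "ax": -1.7, "ay": 0.0, "az": 1.2}
```

View pics/h4.png

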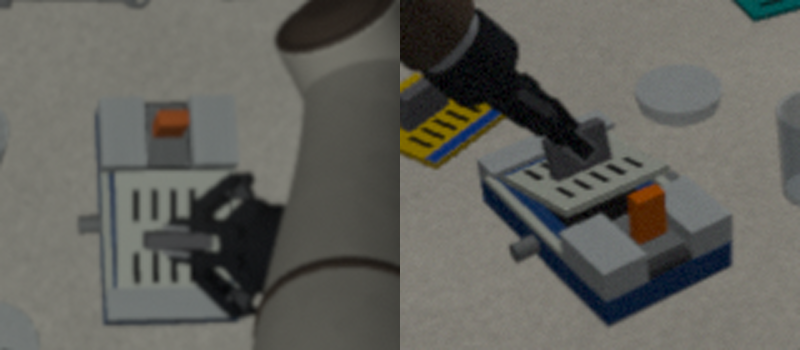

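The blue edge is now under the lip, and the plate is tilted about 15.6° and centred. I'll lower it gently around the hooked edge.

Emit:
send_rows([
  {"gripper": 1, "x": 0.1, "y": -0.02, "z": 0.13, "ax": -1.35, "ay": 0, "az": 0.9},
  {"gripper": 1, "x": 0.1, "y": -0.02, "z": 0.13, "ax": -1.35, "ay": 0, "az": 0.9},
  {"gripper": 1, "x": 0.1, "y": -0.03, "z": 0.14, "ax": -1.35, "ay": 0, "az": 0.9},
  {"gripper": 1, "x": 0.1, "y": -0.03, "z": 0.14, "ax": -1.35, "ay": 0, "az": 0.9},
  {"gripper": 1, "x": 0, "y": 0, "z": 0, "ax": 0, "ay": 0, "az": 0},
])

```text
clock: 12.37
position: [500.6, -184.8, 60.4]
ee_rot: [-0.659, 0.687, 0.143, 0.269]
contact_force: [0.1, -0.2, -4.3]
gripper_width: 14.8
grasp_force: 59.3
```

Run:
```python
from look import *
s=st();rep(*expect(s),'exp')
path([T(-65,.7,.06)],1,vmax=1.5)
```

```text
t 12.37 pos [ 500.6 -184.8   60.4] j [-0.45  0.53 -0.14 -0.7  -1.1   0.8 ] F [ 0.1 -0.2 -4.3] w 14.8 g 59.26782310009003
exp o [ 0.3  0.  10.9] hook lower edge [-63.9  -0.    0.6] yaw 0.0 tilt 9.2 roll 0.1
# n=5 dq=0.02 err=0.00 margin=0.93 q=[-0.42  0.57 -0.1  -0.65 -1.15  0.7 ]
{"gripper": 1, "x": 0.07, "y": -0.01, "z": 0.10, "ax": -0.9, "ay": 0.0, "az": 0.7}
{"gripper": 1, "x": 0.07, "y": -0.01, "z": 0.10, "ax": -0.9, "ay": 0.0, "az": 0.7}
{"gripper": 1, "x": 0.07, "y": -0.02, "z": 0.10, "ax": -0.9, "ay": 0.0, "az": 0.7}
{"gripper": 1, "x": 0.07, "y": -0.02, "z": 0.10, "ax": -0.9, "ay": 0.0, "az": 0.7}
{"gripper": 1, "x": 0.07, "y": -0.02, "z": 0.10, "ax": -0.9, "ay": 0.0, "az": 0.7}
```

Emit:
send_rows([
  {"gripper": 1, "x": 0.07, "y": -0.01, "z": 0.1, "ax": -0.95, "ay": 0, "az": 0.65},
  {"gripper": 1, "x": 0.07, "y": -0.01, "z": 0.1, "ax": -0.95, "ay": 0, "az": 0.65},
  {"gripper": 1, "x": 0.07, "y": -0.02, "z": 0.1, "ax": -0.95, "ay": 0, "az": 0.65},
  {"gripper": 1, "x": 0.07, "y": -0.02, "z": 0.1, "ax": -0.95, "ay": 0, "az": 0.65},
  {"gripper": 1, "x": 0.07, "y": -0.02, "z": 0.1, "ax": -0.95, "ay": 0, "az": 0.65},
])

```text
clock: 12.78
position: [501.5, -185.1, 54.7]
ee_rot: [-0.65, 0.7, 0.179, 0.237]
contact_force: [-0.4, -0.4, -4.6]
gripper_width: 15.1
grasp_force: 59.4
```

Emit:
send_rows([
  {"gripper": 1, "x": 0, "y": 0, "z": 0, "ax": 0, "ay": 0, "az": 0},
  {"gripper": 1, "x": 0, "y": 0, "z": 0, "ax": 0, "ay": 0, "az": 0},
])

```text
clock: 12.95
position: [501.5, -184.9, 54.5]
ee_rot: [-0.65, 0.699, 0.179, 0.238]
contact_force: [-0.4, 0.2, -2.8]
gripper_width: 15.5
grasp_force: 59.3
```

Run:
```python
from look import *
look('h5')
path([T(-65,.3,.0)],1,vmax=.6)
```

```text
t 12.95 pos [ 501.5 -184.9   54.5] j [-0.42  0.57 -0.1  -0.65 -1.16  0.69] F [-0.4  0.2 -2.8] w 15.5 g 59.26508188247681
expected o [-0.8  0.   4.8] hook lower edge [-65.6   0.    0.9] yaw 0.0 tilt 3.4 roll 0.1
scene 1471 dx plate frame [-0.1 -8.5 -0.3] drot deg [ 0.4 -0.   0.9] 2.15
  measured o [-0.9 -8.5  4.5] hook lower edge [-65.8  -9.5   0.6] yaw 0.9 tilt 3.4 roll 0.5
top 1670 dx plate frame [12.   9.8  0.8] drot deg [-0.9  0.1  0.6] 1.87
  measured o [11.2  9.8  6.3] hook lower edge [-53.7   9.1   2.5] yaw 0.6 tilt 3.3 roll -0.9
# n=9 dq=0.01 err=0.00 margin=0.97 q=[-0.41  0.59 -0.08 -0.62 -1.19  0.64]
{"gripper": 1, "x": 0.03, "y": -0.02, "z": 0.04, "ax": -0.3, "ay": 0.0, "az": 0.2}
{"gripper": 1, "x": 0.03, "y": -0.02, "z": 0.04, "ax": -0.3, "ay": 0.0, "az": 0.2}
{"gripper": 1, "x": 0.03, "y": -0.02, "z": 0.04, "ax": -0.3, "ay": 0.0, "az": 0.2}
{"gripper": 1, "x": 0.03, "y": -0.02, "z": 0.04, "ax": -0.3, "ay": 0.0, "az": 0.2}
{"gripper": 1, "x": 0.03, "y": -0.02, "z": 0.04, "ax": -0.3, "ay": 0.0, "az": 0.2}
{"gripper": 1, "x": 0.03, "y": -0.02, "z": 0.04, "ax": -0.3, "ay": 0.0, "az": 0.2}
{"gripper": 1, "x": 0.03, "y": -0.02, "z": 0.04, "ax": -0.3, "ay": 0.0, "az": 0.2}
{"gripper": 1, "x": 0.03, "y": -0.02, "z": 0.04, "ax": -0.3, "ay": 0.0, "az": 0.2}
{"gripper": 1, "x": 0.03, "y": -0.02, "z": 0.04, "ax": -0.3, "ay": 0.0, "az": 0.2}
```

Emit:
send_rows([
  {"gripper": 1, "x": 0.05, "y": -0.03, "z": 0.07, "ax": -0.55, "ay": 0, "az": 0.4},
  {"gripper": 1, "x": 0.05, "y": -0.03, "z": 0.07, "ax": -0.55, "ay": 0, "az": 0.4},
  {"gripper": 1, "x": 0.05, "y": -0.03, "z": 0.07, "ax": -0.55, "ay": 0, "az": 0.4},
  {"gripper": 1, "x": 0.04, "y": -0.03, "z": 0.05, "ax": -0.5, "ay": 0, "az": 0.35},
  {"gripper": 1, "x": 0, "y": 0, "z": 0, "ax": 0, "ay": 0, "az": 0},
])

```text
clock: 13.47
position: [503.1, -185.2, 51.3]
ee_rot: [-0.645, 0.705, 0.195, 0.223]
contact_force: [-1.1, 0.8, -3.2]
gripper_width: 15.3
grasp_force: 59.3
```

Run:
```python
from look import *
s=st();rep(*expect(s),'exp');print(s['wrist_torque'].round(2))
path([T(-65,-.2,0)],1,vmax=.6)
```

```text
t 13.47 pos [ 503.1 -185.2   51.3] j [-0.41  0.58 -0.08 -0.62 -1.18  0.65] F [-1.1  0.8 -3.2] w 15.3 g 59.288408160209656
exp o [-0.1 -0.2  1.5] hook lower edge [-65.1  -0.1   0.7] yaw -0.0 tilt 0.7 roll 0.1
[-1.72  0.18  0.  ]
# n=3 dq=0.00 err=0.00 margin=0.99 q=[-0.41  0.59 -0.08 -0.62 -1.18  0.64]
{"gripper": 1, "x": 0.03, "y": -0.01, "z": 0.05, "ax": -0.2, "ay": 0.0, "az": 0.1}
{"gripper": 1, "x": 0.03, "y": -0.01, "z": 0.05, "ax": -0.2, "ay": 0.0, "az": 0.1}
{"gripper": 1, "x": 0.03, "y": -0.01, "z": 0.05, "ax": -0.2, "ay": 0.0, "az": 0.1}
```

Emit:
send_rows([
  {"gripper": 1, "x": 0.03, "y": -0.01, "z": 0.04, "ax": -0.25, "ay": 0, "az": 0.15},
  {"gripper": 1, "x": 0.03, "y": -0.01, "z": 0.04, "ax": -0.2, "ay": 0, "az": 0.1},
  {"gripper": 1, "x": 0, "y": 0, "z": 0, "ax": 0, "ay": 0, "az": 0},
])

```text
clock: 13.72
position: [503.0, -185.3, 50.5]
ee_rot: [-0.644, 0.705, 0.198, 0.22]
contact_force: [0.3, -0.0, -4.1]
gripper_width: 15.1
grasp_force: 59.3
```

Emit:
send_rows([
  {"gripper": 1, "x": 0.03, "y": 0, "z": 0.04, "ax": 0, "ay": 0, "az": 0},
  {"gripper": 1, "x": 0, "y": 0, "z": 0, "ax": 0, "ay": 0, "az": 0},
])

```text
clock: 13.88
position: [503.0, -185.3, 50.3]
ee_rot: [-0.644, 0.705, 0.198, 0.22]
contact_force: [0.5, 0.2, -1.2]
gripper_width: 15.4
grasp_force: 59.5
```

Run:
```python
from look import *
s=st();rep(*expect(s),'exp');print(s['wrist_torque'].round(2))
```

```text
t 13.88 pos [ 503.  -185.3   50.3] j [-0.41  0.59 -0.08 -0.62 -1.19  0.64] F [ 0.5  0.2 -1.2] w 15.4 g 59.46038603782654
exp o [-0.3 -0.3  0.5] hook lower edge [-65.3  -0.3   0.2] yaw 0.0 tilt 0.3 roll 0.1
[-1.46  0.19  0.02]
```

Emit:
send_rows([
  {"gripper": 1, "x": 0.02, "y": 0, "z": 0.03, "ax": -0.2, "ay": 0, "az": 0.1},
  {"gripper": 1, "x": 0, "y": 0, "z": 0, "ax": 0, "ay": 0, "az": 0},
])

```text
clock: 14.05
position: [503.1, -185.3, 50.1]
ee_rot: [-0.644, 0.705, 0.199, 0.219]
contact_force: [0.4, 0.3, -0.9]
gripper_width: 15.3
grasp_force: 59.6
```

Emit:
send_rows([
  {"gripper": 0.55, "x": 0, "y": 0, "z": 0, "ax": 0, "ay": 0, "az": 0},
  {"gripper": 0.4, "x": 0, "y": 0, "z": 0, "ax": 0, "ay": 0, "az": 0},
  {"gripper": 0.2, "x": 0, "y": 0, "z": 0, "ax": 0, "ay": 0, "az": 0},
  {"gripper": 0.2, "x": 0, "y": 0, "z": 0, "ax": 0, "ay": 0, "az": 0},
  {"gripper": 0.2, "x": 0, "y": 0, "z": 0, "ax": 0, "ay": 0, "az": 0},
])

```text
clock: 14.47
position: [503.0, -185.4, 49.9]
ee_rot: [-0.644, 0.705, 0.199, 0.219]
contact_force: [-0.2, 0.3, 0.1]
gripper_width: 34.2
grasp_force: 0.0
```

```bash
cat >> look.py <<'E'
TB=-.3   # no lean needed for bolt; set per use
def B(x,h,th,up=0,y=0):   # TCP at seat coords x, y, height h above seat, tool y along -cell x, lean th
    r=plateR(CE['yaw'],0); rt=r*E('x',th)*FL
    return CE['o']+r.apply([x,y,h])-rt.apply([0,0,up]), rt
E
python3 - <<'E'
from look import *
s=st(); p,r=s['position'],R.from_quat(s['ee_rot']); up=(p-r.apply([0,0,70]),r)
for th in (0,.3,.6): print(th); path([up,B(109,95,th,20),B(109,38,th),B(83,38,th)],.0,show=False)
path([up],.2,vmax=18)
E
```

```text
t 14.47 pos [ 503.  -185.4   49.9] j [-0.41  0.59 -0.08 -0.62 -1.19  0.64] F [-0.2  0.3  0.1] w 34.2 g 0.0
0
# n=2 dq=0.07 err=0.00 margin=0.99 q=[-0.47  0.54  0.   -0.57 -1.32  0.61]
# n=6 dq=0.12 err=0.00 margin=0.87 q=[-0.07  0.49 -0.06 -0.   -1.03 -0.02]
# n=3 dq=0.05 err=0.00 margin=0.71 q=[-0.07  0.56 -0.14 -0.   -0.87 -0.02]
# n=1 dq=0.07 err=0.00 margin=0.68 q=[-0.07  0.53 -0.21 -0.   -0.84 -0.02]
0.3
# n=2 dq=0.07 err=0.00 margin=0.99 q=[-0.47  0.54  0.   -0.57 -1.32  0.61]
# n=4 dq=0.09 err=0.00 margin=1.05 q=[-0.23  0.54  0.12 -0.32 -1.21  0.26]
# n=3 dq=0.05 err=0.00 margin=0.91 q=[-0.22  0.61  0.05 -0.34 -1.07  0.31]
# n=1 dq=0.07 err=0.00 margin=0.88 q=[-0.23  0.58 -0.02 -0.35 -1.04  0.32]
0.6
# n=2 dq=0.07 err=0.00 margin=0.99 q=[-0.47  0.54  0.   -0.57 -1.32  0.61]
# n=4 dq=0.07 err=0.00 margin=1.07 q=[-0.38  0.63  0.27 -0.58 -1.43  0.44]
# n=3 dq=0.04 err=0.00 margin=1.14 q=[-0.37  0.7   0.2  -0.6  -1.31  0.51]
# n=1 dq=0.07 err=0.00 margin=1.12 q=[-0.38  0.67  0.13 -0.6  -1.28  0.54]
# n=4 dq=0.03 err=0.00 margin=0.99 q=[-0.47  0.54  0.   -0.57 -1.32  0.61]
{"gripper": 0.2, "x": -0.00, "y": -0.00, "z": -1.75, "ax": 0.0, "ay": 0.0, "az": 0.0}
{"gripper": 0.2, "x": -0.00, "y": -0.00, "z": -1.75, "ax": 0.0, "ay": 0.0, "az": 0.0}
{"gripper": 0.2, "x": -0.00, "y": -0.00, "z": -1.75, "ax": 0.0, "ay": 0.0, "az": 0.0}
{"gripper": 0.2, "x": -0.00, "y": -0.00, "z": -1.75, "ax": 0.0, "ay": 0.0, "az": 0.0}
```

Emit:
send_rows([
  {"gripper": 0.2, "x": 0, "y": 0, "z": -1.75, "ax": 0, "ay": 0, "az": 0},
  {"gripper": 0.2, "x": 0, "y": 0, "z": -1.75, "ax": 0, "ay": 0, "az": 0},
  {"gripper": 0.2, "x": 0, "y": 0, "z": -1.75, "ax": 0, "ay": 0, "az": 0},
  {"gripper": 0.2, "x": 0, "y": 0, "z": -1.75, "ax": 0, "ay": 0, "az": 0},
  {"gripper": 0.2, "x": 0, "y": 0, "z": -1.75, "ax": 0, "ay": 0, "az": 0},
])

```text
clock: 14.88
position: [498.3, -235.0, 122.7]
ee_rot: [-0.644, 0.705, 0.2, 0.219]
contact_force: [0.5, 0.6, 0.8]
gripper_width: 34.0
grasp_force: 0.0
```

Run:
```python
from look import *
s=st(); g=grab('s1')
o,rp=CE['o'],plateR(CE['yaw'],0)
for n in('scene','top'):
    L=rp.inv().apply(g[n][0]-o)
    for nm,lo,hi in (('free',40,60),('mid+',15,35),('mid-',-35,-15)):
        for y0 in (-1,1):
            k=(L[:,0]>lo)&(L[:,0]<hi)&(y0*L[:,1]>15)&(y0*L[:,1]<50)&(abs(L[:,2]-15)<25); print(n,nm,y0,k.sum(),np.median(L[k,2]).round(1) if k.any() else None,end='; ')
    C=g[n][1];o2=(C[:,0]>C[:,2]+50)&(C[:,0]>90)&(abs(L[:,1])<30)&(abs(L[:,0]-100)<40)&(L[:,2]>30); print('tab',o2.sum(),np.percentile(L[o2],[5,50,95],axis=0).round(1).tolist())
b=cv2.imread('pics/scene_s1.png')[200:340,180:340];a=cv2.imread('pics/top_s1.png')[150:290,320:480]
cv2.imwrite('pics/s1.png',np.hstack([cv2.resize(v,(400,350),interpolation=2) for v in(a,b)]))
path([B(108,95,0,20),B(108,38,0)],0.1)
```

```text
t 14.88 pos [ 498.3 -235.   122.7] j [-0.48  0.53  0.03 -0.57 -1.36  0.59] F [0.5 0.6 0.8] w 34.0 g 0.0
scene free -1 19 7.7; scene free 1 3 7.4; scene mid+ -1 88 7.2; scene mid+ 1 82 7.7; scene mid- -1 72 7.9; scene mid- 1 8 7.3; tab 66 [[99.4, -13.2, 61.1], [107.9, -1.1, 64.0], [114.2, 12.9, 67.1]]
top free -1 111 9.1; top free 1 117 9.2; top mid+ -1 112 9.4; top mid+ 1 111 9.3; top mid- -1 121 9.5; top mid- 1 116 9.2; tab 87 [[99.6, -12.0, 53.1], [104.8, 2.4, 64.7], [112.7, 14.4, 68.5]]
# n=6 dq=0.12 err=0.00 margin=0.87 q=[-0.07  0.48 -0.06 -0.   -1.03 -0.02]
{"gripper": 0.1, "x": -0.81, "y": -1.79, "z": 0.14, "ax": -0.1, "ay": 5.7, "az": 0.0}
{"gripper": 0.1, "x": -0.82, "y": -1.79, "z": 0.05, "ax": -0.1, "ay": 5.7, "az": 0.0}
{"gripper": 0.1, "x": -0.82, "y": -1.79, "z": -0.03, "ax": -0.1, "ay": 5.7, "az": 0.0}
{"gripper": 0.1, "x": -0.81, "y": -1.79, "z": -0.11, "ax": -0.1, "ay": 5.7, "az": 0.0}
{"gripper": 0.1, "x": -0.80, "y": -1.79, "z": -0.20, "ax": -0.1, "ay": 5.7, "az": 0.0}
{"gripper": 0.1, "x": -0.78, "y": -1.79, "z": -0.28, "ax": -0.1, "ay": 5.7, "az": 0.0}
# n=3 dq=0.05 err=0.00 margin=0.71 q=[-0.07  0.56 -0.14 -0.   -0.87 -0.02]
{"gripper": 0.1, "x": 0.00, "y": 0.00, "z": 2.57, "ax": 0.0, "ay": 0.0, "az": 0.0}
{"gripper": 0.1, "x": 0.00, "y": 0.00, "z": 2.57, "ax": 0.0, "ay": 0.0, "az": 0.0}
{"gripper": 0.1, "x": 0.00, "y": 0.00, "z": 2.57, "ax": 0.0, "ay": 0.0, "az": 0.0}
```

View pics/s1.png

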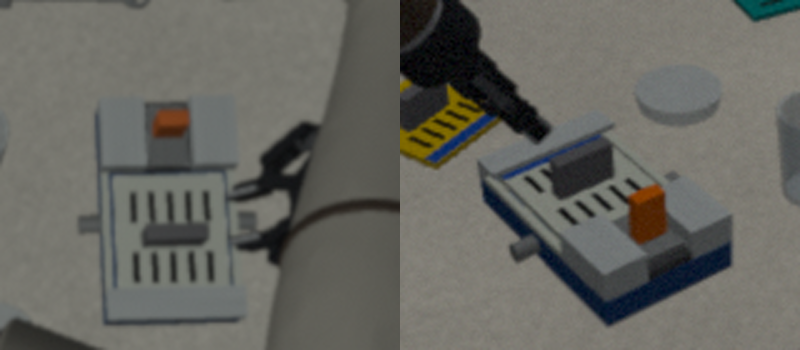

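The plate lies flat: its top is uniformly 7–8 mm above the seat with the blue edge under the lip. Next, the bolt tab.

Emit:
send_rows([
  {"gripper": 0.1, "x": -0.81, "y": -1.79, "z": 0.14, "ax": -0.1, "ay": 5.7, "az": 0},
  {"gripper": 0.1, "x": -0.82, "y": -1.79, "z": 0.05, "ax": -0.1, "ay": 5.7, "az": 0},
  {"gripper": 0.1, "x": -0.82, "y": -1.79, "z": -0.03, "ax": -0.1, "ay": 5.7, "az": 0},
  {"gripper": 0.1, "x": -0.81, "y": -1.79, "z": -0.11, "ax": -0.1, "ay": 5.7, "az": 0},
  {"gripper": 0.1, "x": -0.8, "y": -1.79, "z": -0.2, "ax": -0.1, "ay": 5.7, "az": 0},
])

```text
clock: 15.4
position: [591.9, -204.6, 139.3]
ee_rot: [-0.674, 0.737, 0.036, 0.035]
contact_force: [-0.1, -0.5, -0.7]
gripper_width: 38.7
grasp_force: 0.0
```

Emit:
send_rows([
  {"gripper": 0.1, "x": -0.78, "y": -1.79, "z": -0.28, "ax": -0.1, "ay": 5.7, "az": 0},
  {"gripper": 0.1, "x": 0, "y": 0, "z": 0, "ax": 0, "ay": 0, "az": 0},
  {"gripper": 0.1, "x": 0, "y": 0, "z": 0, "ax": 0, "ay": 0, "az": 0},
])

```text
clock: 15.65
position: [609.3, -196.8, 141.0]
ee_rot: [-0.677, 0.736, 0.006, -0.002]
contact_force: [-0.6, 0.1, 0.2]
gripper_width: 38.4
grasp_force: 0.0
```

Run:
```python
from look import *
s=st(); print(E('z',CE['yaw']).inv().apply(s['position']-CE['o']).round(1))
path([B(107.5,38,0)],0.1,vmax=16)
```

```text
t 15.65 pos [ 609.3 -196.8  141. ] j [-0.06  0.49 -0.06 -0.01 -1.03 -0.02] F [-0.6  0.1  0.2] w 38.4 g 0.0
[106.1   5.1 110.7]
# n=5 dq=0.03 err=0.00 margin=0.71 q=[-0.07  0.56 -0.14 -0.   -0.87 -0.02]
{"gripper": 0.1, "x": 0.11, "y": -0.04, "z": 1.45, "ax": 0.1, "ay": 0.1, "az": 0.1}
{"gripper": 0.1, "x": 0.11, "y": -0.04, "z": 1.45, "ax": 0.1, "ay": 0.1, "az": 0.1}
{"gripper": 0.1, "x": 0.11, "y": -0.04, "z": 1.45, "ax": 0.1, "ay": 0.1, "az": 0.1}
{"gripper": 0.1, "x": 0.10, "y": -0.03, "z": 1.45, "ax": 0.1, "ay": 0.1, "az": 0.1}
{"gripper": 0.1, "x": 0.10, "y": -0.03, "z": 1.45, "ax": 0.1, "ay": 0.1, "az": 0.1}
```

Emit:
send_rows([
  {"gripper": 0.1, "x": 0.11, "y": -0.04, "z": 1.45, "ax": 0.1, "ay": 0.1, "az": 0.1},
  {"gripper": 0.1, "x": 0.11, "y": -0.04, "z": 1.45, "ax": 0.1, "ay": 0.1, "az": 0.1},
  {"gripper": 0.1, "x": 0.11, "y": -0.04, "z": 1.45, "ax": 0.1, "ay": 0.1, "az": 0.1},
  {"gripper": 0.1, "x": 0.1, "y": -0.03, "z": 1.45, "ax": 0, "ay": 0, "az": 0.1},
  {"gripper": 0.1, "x": 0.1, "y": -0.03, "z": 1.45, "ax": 0, "ay": 0, "az": 0},
])

```text
clock: 16.07
position: [608.9, -205.9, 68.5]
ee_rot: [-0.672, 0.741, 0.002, -0.002]
contact_force: [-0.1, -0.1, -0.1]
gripper_width: 38.5
grasp_force: 0.0
```

Emit:
send_rows([
  {"gripper": 0.1, "x": 0, "y": 0, "z": 0, "ax": 0, "ay": 0, "az": 0},
  {"gripper": 0.5, "x": 0, "y": 0, "z": 0, "ax": 0, "ay": 0, "az": 0},
  {"gripper": 1, "x": 0, "y": 0, "z": 0, "ax": 0, "ay": 0, "az": 0},
  {"gripper": 1, "x": 0, "y": 0, "z": 0, "ax": 0, "ay": 0, "az": 0},
  {"gripper": 1, "x": 0, "y": 0, "z": 0, "ax": 0, "ay": 0, "az": 0},
])

```text
clock: 16.48
position: [609.9, -205.7, 70.5]
ee_rot: [-0.673, 0.74, 0.001, -0.002]
contact_force: [-1.2, -2.9, -3.1]
gripper_width: 15.1
grasp_force: 60.5
```

Emit:
send_rows([
  {"gripper": 1, "x": 0, "y": 0, "z": 0, "ax": 0, "ay": 0, "az": 0},
])

```text
clock: 16.57
position: [609.9, -205.7, 70.5]
ee_rot: [-0.673, 0.74, 0.001, -0.002]
contact_force: [-2.7, -4.5, -1.5]
gripper_width: 15.0
grasp_force: 60.5
```

Run:
```python
from look import *
s=st(); print(E('z',CE['yaw']).inv().apply(s['position']-CE['o']).round(1))
```

```text
t 16.57 pos [ 609.9 -205.7   70.5] j [-0.07  0.56 -0.13  0.   -0.88 -0.02] F [-2.7 -4.5 -1.5] w 15.0 g 60.53841054439545
[107.5  -3.8  40.2]
```

Emit:
send_rows([
  {"gripper": 1, "x": 0, "y": 0.45, "z": 0, "ax": 0, "ay": 0, "az": 0},
  {"gripper": 1, "x": 0, "y": 0.45, "z": 0, "ax": 0, "ay": 0, "az": 0},
  {"gripper": 1, "x": 0, "y": 0.45, "z": 0, "ax": 0, "ay": 0, "az": 0},
  {"gripper": 1, "x": 0, "y": 0.45, "z": 0, "ax": 0, "ay": 0, "az": 0},
  {"gripper": 1, "x": 0, "y": 0.3, "z": 0, "ax": 0, "ay": 0, "az": 0},
])

```text
clock: 16.98
position: [590.3, -203.9, 70.5]
ee_rot: [-0.673, 0.74, -0.0, -0.001]
contact_force: [1.7, -6.2, -5.1]
gripper_width: 14.9
grasp_force: 60.1
```

Emit:
send_rows([
  {"gripper": 1, "x": 0, "y": 0.15, "z": 0, "ax": 0, "ay": 0, "az": 0},
  {"gripper": 1, "x": 0, "y": 0.1, "z": 0, "ax": 0, "ay": 0, "az": 0},
  {"gripper": 1, "x": 0, "y": 0, "z": 0, "ax": 0, "ay": 0, "az": 0},
])

```text
clock: 17.23
position: [587.7, -203.6, 70.5]
ee_rot: [-0.673, 0.74, -0.0, -0.001]
contact_force: [0.8, -4.8, -3.4]
gripper_width: 14.5
grasp_force: 60.2
```

Run:
```python
from look import *
s=st(); c=E('z',CE['yaw']).inv(); print(c.apply(s['position']-CE['o']).round(1), 'F cell',c.apply(s['contact_force']).round(1))
```

```text
t 17.23 pos [ 587.7 -203.6   70.5] j [-0.07  0.53 -0.2   0.   -0.85 -0.02] F [ 0.8 -4.8 -3.4] w 14.5 g 60.19114673137665
[85.2 -3.7 40.2] F cell [ 1.3 -4.7 -3.4]
```

Emit:
send_rows([
  {"gripper": 1, "x": 0, "y": 0.1, "z": 0, "ax": 0, "ay": 0, "az": 0},
  {"gripper": 1, "x": 0, "y": 0.1, "z": 0, "ax": 0, "ay": 0, "az": 0},
  {"gripper": 1, "x": 0, "y": 0, "z": 0, "ax": 0, "ay": 0, "az": 0},
])

```text
clock: 17.48
position: [585.9, -203.5, 70.5]
ee_rot: [-0.673, 0.74, -0.0, -0.001]
contact_force: [2.0, -5.5, -4.7]
gripper_width: 14.6
grasp_force: 60.1
```

Emit:
send_rows([
  {"gripper": 1, "x": 0, "y": 0.1, "z": 0, "ax": 0, "ay": 0, "az": 0},
  {"gripper": 1, "x": 0, "y": 0, "z": 0, "ax": 0, "ay": 0, "az": 0},
])

```text
clock: 17.65
position: [585.5, -203.4, 70.5]
ee_rot: [-0.673, 0.74, -0.001, -0.001]
contact_force: [3.4, -6.7, -5.1]
gripper_width: 15.0
grasp_force: 60.1
```

Run:
```python
from look import *
s=st(); c=E('z',CE['yaw']).inv(); print(c.apply(s['position']-CE['o']).round(1), 'F cell',c.apply(s['contact_force']).round(1))
```

```text
t 17.65 pos [ 585.5 -203.4   70.5] j [-0.07  0.53 -0.2   0.   -0.84 -0.02] F [ 3.4 -6.7 -5.1] w 15.0 g 60.07556855678558
[83.  -3.7 40.2] F cell [ 4.  -6.3 -5.1]
```

Total travel is 24.5 mm and the force is starting to rise. A little further should reach the stop.

Emit:
send_rows([
  {"gripper": 1, "x": 0, "y": 0.08, "z": 0, "ax": 0, "ay": 0, "az": 0},
  {"gripper": 1, "x": 0, "y": 0, "z": 0, "ax": 0, "ay": 0, "az": 0},
])

```text
clock: 17.82
position: [585.4, -203.4, 70.5]
ee_rot: [-0.673, 0.74, -0.001, -0.0]
contact_force: [4.4, -6.3, -6.8]
gripper_width: 15.0
grasp_force: 59.9
```

Emit:
send_rows([
  {"gripper": 1, "x": 0, "y": 0.08, "z": 0, "ax": 0, "ay": 0, "az": 0},
  {"gripper": 1, "x": 0, "y": 0, "z": 0, "ax": 0, "ay": 0, "az": 0},
])

```text
clock: 17.98
position: [585.4, -203.4, 70.5]
ee_rot: [-0.673, 0.74, -0.002, 0.0]
contact_force: [5.7, -6.5, -7.8]
gripper_width: 14.8
grasp_force: 59.8
```

Run:
```python
from look import *
s=st(); c=E('z',CE['yaw']).inv(); print(c.apply(s['position']-CE['o']).round(1), 'F cell',c.apply(s['contact_force']).round(1))
```

```text
t 17.98 pos [ 585.4 -203.4   70.5] j [-0.07  0.53 -0.21  0.   -0.84 -0.02] F [ 5.7 -6.5 -7.8] w 14.8 g 59.77503061294556
[82.9 -3.7 40.2] F cell [ 6.3 -6.  -7.8]
```

The bolt is on its stop: the position holds at 82.9 while the force builds. Release and retreat.

Emit:
send_rows([
  {"gripper": 0.5, "x": 0, "y": 0, "z": 0, "ax": 0, "ay": 0, "az": 0},
  {"gripper": 0.1, "x": 0, "y": 0, "z": 0, "ax": 0, "ay": 0, "az": 0},
  {"gripper": 0.1, "x": 0, "y": 0, "z": 0, "ax": 0, "ay": 0, "az": 0},
  {"gripper": 0.1, "x": 0, "y": 0, "z": 0, "ax": 0, "ay": 0, "az": 0},
])

```text
clock: 18.32
position: [582.5, -202.1, 70.7]
ee_rot: [-0.673, 0.74, 0.001, -0.001]
contact_force: [0.2, -0.3, -0.1]
gripper_width: 38.7
grasp_force: 0.0
```

Emit:
send_rows([
  {"gripper": 0.1, "x": 0, "y": 0, "z": -1.5, "ax": 0, "ay": 0, "az": 0},
  {"gripper": 0.1, "x": 0, "y": 0, "z": -2, "ax": 0, "ay": 0, "az": 0},
  {"gripper": 0.1, "x": 0, "y": 0, "z": -2.5, "ax": 0, "ay": 0, "az": 0},
  {"gripper": 0.1, "x": 0, "y": 0, "z": -2.5, "ax": 0, "ay": 0, "az": 0},
  {"gripper": 0.1, "x": 0, "y": 0, "z": -2.5, "ax": 0, "ay": 0, "az": 0},
])

```text
clock: 18.73
position: [582.5, -202.0, 181.6]
ee_rot: [-0.673, 0.74, 0.001, -0.002]
contact_force: [0.2, -0.3, -1.0]
gripper_width: 38.6
grasp_force: 0.0
```

Emit:
send_rows([
  {"gripper": 0.1, "x": 0, "y": 0, "z": -2, "ax": 0, "ay": 0, "az": 0},
  {"gripper": 0.1, "x": 0, "y": 0, "z": 0, "ax": 0, "ay": 0, "az": 0},
  {"gripper": 0.1, "x": 0, "y": 0, "z": 0, "ax": 0, "ay": 0, "az": 0},
])

```text
clock: 18.98
position: [583.4, -202.1, 202.0]
ee_rot: [-0.673, 0.74, 0.0, -0.0]
contact_force: [0.4, -0.1, -0.4]
gripper_width: 38.0
grasp_force: 0.0
```

Run:
```python
from look import *
s=st(); g=grab('end'); o,rp=CE['o'],plateR(CE['yaw'],0)
for n in('scene','top'):
    L=rp.inv().apply(g[n][0]-o); C=g[n][1];k=(C[:,0]>C[:,2]+50)&(C[:,0]>90)&(abs(L[:,1])<30)&(abs(L[:,0]-90)<50)&(L[:,2]>25); print('tab',k.sum(),np.percentile(L[k],[5,50,95],axis=0).round(1).tolist() if k.any() else 0)
b=cv2.imread('pics/scene_end.png')[200:340,180:340];a=cv2.imread('pics/top_end.png')[150:290,280:440]
cv2.imwrite('pics/end.png',np.hstack([cv2.resize(v,(400,350),interpolation=2) for v in(a,b)]))
```

```text
t 18.98 pos [ 583.4 -202.1  202. ] j [-0.07  0.39 -0.06  0.   -1.12 -0.02] F [ 0.4 -0.1 -0.4] w 38.0 g 0.0
tab 67 [[77.6, -13.2, 60.8], [84.6, 0.5, 63.8], [90.8, 13.5, 66.2]]
tab 92 [[76.7, -11.5, 44.4], [82.8, 1.6, 64.7], [90.4, 14.3, 67.9]]
```

View pics/end.png

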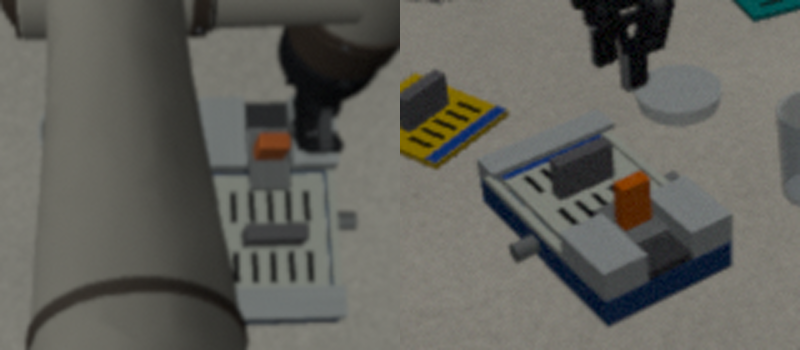

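The plate is flat, and the bolt tongue lies over its free edge at top crop (270,178). The images are only good to about 2 mm, so I'll confirm the stop by pushing the tab from behind with an open finger.

Emit:
send_rows([
  {"gripper": 0.1, "x": 0, "y": 0, "z": 2.5, "ax": 0, "ay": 0, "az": 0},
  {"gripper": 0.1, "x": 0, "y": 0, "z": 2.5, "ax": 0, "ay": 0, "az": 0},
  {"gripper": 0.1, "x": 0, "y": 0, "z": 2.5, "ax": 0, "ay": 0, "az": 0},
  {"gripper": 0.1, "x": 0, "y": 0, "z": 2.5, "ax": 0, "ay": 0, "az": 0},
  {"gripper": 0.1, "x": 0, "y": 0, "z": 2.0, "ax": 0, "ay": 0, "az": 0},
])

```text
clock: 19.5
position: [580.4, -202.1, 76.7]
ee_rot: [-0.672, 0.74, 0.003, -0.003]
contact_force: [-0.0, 0.9, 0.7]
gripper_width: 38.1
grasp_force: 0.0
```

Emit:
send_rows([
  {"gripper": 0.1, "x": 0, "y": 0, "z": 0.5, "ax": 0, "ay": 0, "az": 0},
  {"gripper": 0.1, "x": 0, "y": 0.3, "z": 0, "ax": 0, "ay": 0, "az": 0},
  {"gripper": 0.1, "x": 0, "y": 0.3, "z": 0, "ax": 0, "ay": 0, "az": 0},
  {"gripper": 0.1, "x": 0, "y": 0.1, "z": 0, "ax": 0, "ay": 0, "az": 0},
  {"gripper": 0.1, "x": 0, "y": 0, "z": 0, "ax": 0, "ay": 0, "az": 0},
])

```text
clock: 19.92
position: [575.9, -201.9, 76.8]
ee_rot: [-0.673, 0.74, 0.0, -0.001]
contact_force: [-0.5, -1.1, 0.2]
gripper_width: 38.5
grasp_force: 0.0
```

Emit:
send_rows([
  {"gripper": 0.1, "x": 0, "y": 0.1, "z": 0, "ax": 0, "ay": 0, "az": 0},
  {"gripper": 0.1, "x": 0, "y": 0.1, "z": 0, "ax": 0, "ay": 0, "az": 0},
  {"gripper": 0.1, "x": 0, "y": 0, "z": 0, "ax": 0, "ay": 0, "az": 0},
])

```text
clock: 20.17
position: [574.4, -201.7, 76.3]
ee_rot: [-0.673, 0.74, -0.0, -0.001]
contact_force: [0.7, -0.7, 0.5]
gripper_width: 38.4
grasp_force: 0.6
```

Run:
```python
from look import *
s=st(); c=E('z',CE['yaw']).inv(); print(c.apply(s['position']-CE['o']).round(1), 'F cell',c.apply(s['contact_force']).round(1))
```

```text
t 20.17 pos [ 574.4 -201.7   76.3] j [-0.07  0.5  -0.23  0.   -0.84 -0.02] F [ 0.7 -0.7  0.5] w 38.4 g 0.6148363463580608
[71.8 -3.  46. ] F cell [ 0.8 -0.6  0.5]
```

Emit:
send_rows([
  {"gripper": 0.1, "x": 0, "y": 0.1, "z": 0, "ax": 0, "ay": 0, "az": 0},
  {"gripper": 0.1, "x": 0, "y": 0.1, "z": 0, "ax": 0, "ay": 0, "az": 0},
  {"gripper": 0.1, "x": 0, "y": 0, "z": 0, "ax": 0, "ay": 0, "az": 0},
])

```text
clock: 20.42
position: [574.3, -201.7, 76.2]
ee_rot: [-0.673, 0.74, -0.002, 0.0]
contact_force: [6.5, -0.4, -0.0]
gripper_width: 38.4
grasp_force: 2.8
```

Emit:
send_rows([
  {"gripper": 0.1, "x": 0, "y": 0.1, "z": 0, "ax": 0, "ay": 0, "az": 0},
  {"gripper": 0.1, "x": 0, "y": 0.1, "z": 0, "ax": 0, "ay": 0, "az": 0},
  {"gripper": 0.1, "x": 0, "y": 0, "z": 0, "ax": 0, "ay": 0, "az": 0},
])

```text
clock: 20.67
position: [574.2, -201.7, 76.2]
ee_rot: [-0.673, 0.74, -0.003, 0.002]
contact_force: [8.7, -2.5, -4.6]
gripper_width: 38.5
grasp_force: 4.8
```

Run:
```python
from look import *
s=st(); c=E('z',CE['yaw']).inv(); print(c.apply(s['position']-CE['o']).round(1), 'F cell',c.apply(s['contact_force']).round(1))
```

```text
t 20.67 pos [ 574.2 -201.7   76.2] j [-0.07  0.5  -0.23  0.   -0.83 -0.02] F [ 8.7 -2.5 -4.6] w 38.5 g 4.830184131860733
[71.6 -3.  45.9] F cell [ 8.9 -1.7 -4.6]
```

At 8.9 N, well above the 2.5 N friction, the tab doesn't move, so the bolt is home. I'll back off, retreat and hand in.

Emit:
send_rows([
  {"gripper": 0.1, "x": 0, "y": -0.4, "z": 0, "ax": 0, "ay": 0, "az": 0},
  {"gripper": 0.1, "x": 0, "y": -0.5, "z": 0, "ax": 0, "ay": 0, "az": 0},
  {"gripper": 0.1, "x": 0, "y": -0.3, "z": 0, "ax": 0, "ay": 0, "az": 0},
  {"gripper": 0.1, "x": 0, "y": 0, "z": 0, "ax": 0, "ay": 0, "az": 0},
])

```text
clock: 21.0
position: [581.2, -202.3, 74.7]
ee_rot: [-0.673, 0.74, 0.002, -0.002]
contact_force: [0.2, 0.4, -0.3]
gripper_width: 38.4
grasp_force: 0.0
```

Emit:
send_rows([
  {"gripper": 0.1, "x": 0, "y": 0, "z": -1.5, "ax": 0, "ay": 0, "az": 0},
  {"gripper": 0.1, "x": 0, "y": 0, "z": -2.5, "ax": 0, "ay": 0, "az": 0},
  {"gripper": 0.1, "x": 0, "y": 0, "z": -2.5, "ax": 0, "ay": 0, "az": 0},
  {"gripper": 0.1, "x": 0, "y": 0, "z": -2.5, "ax": 0, "ay": 0, "az": 0},
  {"gripper": 0.1, "x": 0, "y": 0, "z": -2, "ax": 0, "ay": 0, "az": 0},
])

```text
clock: 21.42
position: [581.5, -202.4, 187.0]
ee_rot: [-0.673, 0.74, 0.001, -0.002]
contact_force: [0.5, 0.5, 0.8]
gripper_width: 38.4
grasp_force: 0.0
```

Emit:
send_rows([
  {"gripper": 0.1, "x": 0, "y": 0, "z": 0, "ax": 0, "ay": 0, "az": 0},
  {"gripper": 0.1, "x": 0, "y": 0, "z": 0, "ax": 0, "ay": 0, "az": 0},
])

```text
clock: 21.58
position: [581.8, -202.2, 186.3]
ee_rot: [-0.673, 0.74, 0.001, -0.001]
contact_force: [-0.1, -0.3, -1.2]
gripper_width: 38.4
grasp_force: 0.0
```

Run:
```python
from look import *
s=st(); g=grab('fin'); o,rp=CE['o'],plateR(CE['yaw'],0)
L=rp.inv().apply(g['scene'][0]-o); C=g['scene'][1];k=(C[:,0]>C[:,2]+50)&(C[:,0]>90)&(abs(L[:,1])<30)&(abs(L[:,0]-90)<50)&(L[:,2]>25); print('tab',np.median(L[k],0).round(1))
k=(L[:,0]>15)&(L[:,0]<35)&(abs(L[:,1])<50)&(abs(L[:,2]-10)<12)&(abs(L[:,1])>15);print('plate top',np.median(L[k,2]))
print(arm.job_done())
```

```text
t 21.58 pos [ 581.8 -202.2  186.3] j [-0.07  0.4  -0.08  0.   -1.09 -0.02] F [-0.1 -0.3 -1.2] w 38.4 g 0.0
tab [84.7  0.6 63.7]
plate top 7.587452542707705
the job is handed in; nothing more can be done
None
```

The job is handed in at about 21.6 s: the plate is hooked under the lip and lies flat on the seat, the bolt is against its stop (it held at 8.9 N), and the gripper is clear; no verdict came back.

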